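# Unlock a new desk printer: pull its transport plugs and take out its flush spacer

### The arm

A 6-joint arm with a two-finger parallel gripper is mounted at the origin on the work surface. World frame = base frame: x ahead of the robot, y to its left, z up, the work surface at z = 0. Lengths are in mm, angles in rad, forces in N, time in s.
With the tool pointing down it reaches from about 350 to 875 mm from the base axis. Payload 4.2 kg.
Tool frame: the origin (TCP) lies at the very end of the fingers, on their centre line; the grasp point (between the pads) lies 19 mm behind it (arm.grip_point_offset is the distance from the TCP to the grasp point, in mm); z points along the fingers, y is the direction in which the jaws open and shut (so a half turn about z gives the same grasp; the last joint's range is limited). The gripper opens to 85 mm and grips with 20 to 120 N. Pads are 22 mm wide; open, the fingers measure 114 mm over their backs; the gripper's body (76 mm by 85 mm) begins 54 mm behind the grasp point. The pads swing forward as they close: fully open they stand 13 mm farther back than shut.
Start: joints at [-0.924, 0.385, 0.008, 0, -1.194, -0.259], TCP at [236.359, -578.562, 231.312] pointing down, gripper open.
Joint ranges: [-3.14, 3.14], [-1.21, 2.06], [-1.07, 1.41], [-3.16, 2.05], [-2.99, -0.16], [-3.1, 3.1]. Speed limits (rad/s): [2.79, 2.79, 3.14, 3.14, 3.14, 3.14].

### API

Orientations are given as a unit quaternion [x, y, z, w].
In Python, from bench import arm gives the robot as it stands.
- The arm moves only by the tool drive_tool, never from a script. Its argument "steps" is a list of rows, each a list of 5 numbers: the shift along the tool's x, y, z in m, then the turn about the tool's z in degrees, then the finger opening in m, from 0 to 0.0854. A call has 1 to 20 rows; each row shifts and turns the commanded pose from where the row before left it, along the tool's axes as they then stand; what a row does not reach is not made up. A row lasts 1/10 s, in which the tool goes at most 50 mm and 8.59 degrees, less where a joint would pass 70% of its speed; a pose out of reach is approached as far as the arm can. A call is refused whole if a number of a shift passes 0.05 or a number of a turn 8.59, either way. A call with a gripper value outside its range is refused whole. The fingers move at their own pace and stop on an object; the grip force is fixed at half the most. Time passes only in rows, so rows that do not move let the fingers close. It gives the time, the measured TCP pose, the force and the opening at its end, in the units of the state.
- arm.read_state(): the state, without advancing time (a new reading comes with each control period).
- arm.get_image(name): name is "scene" or "top" or "wrist"; returns (picture, depth): 400x640x3 uint8, blue, green, red; 400x640 float32, mm along the optical axis (not along the pixel's ray), 0 where there is no reading.
- arm.camera_params(name): a dict with "K" (3x3 intrinsics, pixels), "world_to_cam" (4x4, takes a point from world to camera coordinates); the wrist camera has in their place "mount" (4x4, takes a point from camera to tool coordinates, whose origin is the TCP and whose axes are the flange's). Camera axes: x right, y up, looking along -z (the intrinsics and any distortion apply to the point x, -y, -z); pixel columns grow to the right and rows downward; lengths in mm; the calibration is good to about 2 mm. A picture is of the moment at which its call begins: read the wrist's pose just before it. camera_params takes no time and is no camera call.
- arm.job_done(): hands the job in, once; it reports no verdict.
The state is a dict: "clock": time; "joints": joint angles; "joint_vel": joint speeds; "joint_efforts": joint torques, N m; "position": TCP position; "ee_rot": TCP orientation; "contact_force": force on the tool from outside, world axes, zero at the start; "wrist_torque": the same for the moment, N m; "gripper_width": finger opening in mm.
Only numpy, scipy, OpenCV 4.12 (cv2) and the standard library are available. Lean on these libraries where they do the work, as an engineer would, in place of code of your own. Each camera call takes 0.05 s, during which the arm holds its last target.

### The job

Make the new printer ready for use: take the puller from its well in the printer's deck, thread it with a clockwise quarter turn into each transport plug that is still in the deck, pull the plug straight out and leave it in the parts tray, then hang the puller back fully home in its well. Only after that, press the grooved end of the flush transport spacer so that it tips up and stays tipped in its pocket, then grip it and put it in the tray as well, beside the plugs and not on top of them. Do not disturb the hand stamp, the mouse or the pen cup.

Things in the scene. Friction and masses are not known exactly. Their poses are not given: they have to be found in the camera images.
- printer: Fixed printer, white casing 310 x 380 x 100 mm, cover off; origin on the desk under the spacer pocket's middle. x away from the robot (turned up to 0.2 rad), y left, z up. Spans x -120 to 190, y -135 to 245 mm. Flat deck 100 mm up; past x 122 a strip 20 mm higher. Four upright plug sockets 47 mm square, 44 deep, at x, y = (-55,-82), (55,-82), (-55,82), (55,82); some are empty
- spacer_pocket (a point): Middle of the spacer's pocket, in the deck's plane, 100 mm above the desk; axes as the printer's. The pocket spans x -56 to +53, y -24 to +24 mm from here. Its floor lies 18 mm under the deck for x > -2.5 mm but 44 mm under it for x < -2.5 mm: the spacer has nothing below its robot-side (-x) half
- storage_well (a point): Mouth of the puller's storage well, a 36 mm square upright hole through the casing, 165 mm to the left (+y) of spacer_pocket; the hole's centre in the deck's plane, 100 mm above the desk; axes as the printer's
- puller_grip (a point): Centre of the puller's flat black grip, 40 (x) x 16 (y) x 50 mm high, on its axis (z, up), 101 mm above its foot. Puller: loose, 126 mm long, 0.16 kg; below the grip a 52 mm collar disc 6 mm thick, its underside 70 mm above the foot, then a 9 mm steel rod. Starts hanging upright in the well, collar resting on the deck, its x within 0.6 rad of the printer's
- puller_tip (a point): Centre of the underside of the puller's foot, on its axis; axes as puller_grip. The foot is a cross bar (two lugs) 26 (x) x 8 (y) x 7 mm high, so the lugs run along x, parallel to the broad sides of the grip
- spacer_mid (a point): Centre of the loose grey spacer, 100 (x) x 44 (y) x 18 (z) mm, 0.1 kg, flush with the deck, grooved on top at its -x end. Pressed 38 mm to -x of here (a few N, 20 to 24 mm down) it see-saws over the floor's edge and then stays tipped, about 0.58 rad. Its far end then stands 25 mm above the deck, 30 to 35 mm to +x of the pocket's middle; grip its 44 mm width there
- tray: Loose aluminium parts tray, open on top, 200 (x) x 240 (y) x 28 mm high, walls and floor 4 mm thick, 0.7 kg; origin in the centre of its underside, z up
- plug0_mid (a point): Centre of a transport plug (may be absent): loose, grey, a 44 mm cube, 0.14 kg, at first upright in a socket, top flush with the deck. Its top is 6 mm thick with a slot 30 (x) x 13 mm (y) right through; below it a hollow 34 mm square, 33 mm high. This point is 22 mm under the top. See plug1_mid for the thread
- plug1_mid (a point): Plug as plug0_mid. Thread of all plugs: the puller's lugs go down the slot with the puller's x along the plug's x (either way round); with the foot 14 to 35 mm below the plug's top the puller turns clockwise seen from above, a quarter turn to a stop (anticlockwise is blocked), and the lugs carry the plug when lifted. Turned back, they come out
- plug2_mid (a point): Centre of a transport plug (may be absent), in all as plug0_mid and plug1_mid
- plug3_mid (a point): Centre of a transport plug (may be absent), in all as plug0_mid and plug1_mid
- stamp: Loose wooden hand stamp, 36 mm wide, 74 mm high, standing on the desk; origin at its foot. Leave alone
- mouse: Loose white computer mouse, 105 x 60 x 30 mm, on a pad; origin under its centre. Leave alone
- pencup: Loose white china pen cup, 76 mm wide, 95 mm high; origin under its centre. Leave alone
There are look-alikes about, which are no part of the job. What is shaped like the part that bears plug2_mid but purple or turquoise is not meant. Leave any turquoise or yellow look-alike of the part that bears puller_grip alone.

How it is judged (in metres and radians):
On the way, in this order (a step that is already met when the one before it is completed fails the run):
1. every plug is in the tray and the puller hangs fully home in its storage well (x of plug0_mid in the frame of tray between -0.096 and 0.096 m and y of plug0_mid in the frame of tray between -0.116 and 0.116 m and z of plug0_mid in the frame of tray between 0 and 0.045 m and x of plug1_mid in the frame of tray between -0.096 and 0.096 m and y of plug1_mid in the frame of tray between -0.116 and 0.116 m and z of plug1_mid in the frame of tray between 0 and 0.045 m and x of plug2_mid in the frame of tray between -0.096 and 0.096 m and y of plug2_mid in the frame of tray between -0.116 and 0.116 m and z of plug2_mid in the frame of tray between 0 and 0.045 m and x of plug3_mid in the frame of tray between -0.096 and 0.096 m and y of plug3_mid in the frame of tray between -0.116 and 0.116 m and z of plug3_mid in the frame of tray between 0 and 0.045 m and horizontal distance between puller_grip and storage_well below 0.014 m and z of puller_tip in the frame of storage_well below -0.066 m and angle between puller_grip's own z axis and vertical below 0.12 rad), for 0.2 s.
2. the spacer is tipped up and stays so in its pocket, not held (angle between spacer_mid's own z axis and vertical between 0.4 and 0.9 rad and distance between spacer_mid and spacer_pocket below 0.03 m and contact force between the fingers and spacer below 0.1 N), for 0.2 s.
3. the spacer is in the tray (x of spacer_mid in the frame of tray between -0.096 and 0.096 m and y of spacer_mid in the frame of tray between -0.116 and 0.116 m and z of spacer_mid in the frame of tray between 0 and 0.055 m), for 0.2 s.
At the end, for the whole second after the job is handed in: Each plug's centre is within the tray's walls and under 45 mm above its underside, the spacer's centre likewise and under 55 mm; the puller hangs upright (0.12 rad) in its well, collar within 4 mm of the deck, axis within 14 mm of the well's centre; all at rest (all of step 1 and all of step 3 and linear speed of each of plug0, plug1, plug2, plug3, puller, spacer, tray below 0.02 m/s); the robot touches nothing.
It fails at once if the hand stamp is disturbed (moved more than 30 mm) (distance of stamp from where it was at the start of the episode above 0.03 m).
It fails at once if the mouse is disturbed (moved more than 30 mm) (distance of mouse from where it was at the start of the episode above 0.03 m).
It fails at once if the pen cup is disturbed (moved more than 30 mm) (distance of pencup from where it was at the start of the episode above 0.03 m).
Of plug0, plug1, plug2, plug3 only 2 to 3 are there at a start; the rules pass over those that are not, and their reading is None.
At some moment in a run one of tray may be knocked a few centimetres aside while the robot is not near it.
It also fails if it takes over 210 s, if anything falls off the work surface, if the arm or the gripper's body presses on something with over 40 N, if the wrist force passes 120 N, or if a joint passes its speed limit or range.

## Working session

There is one attempt and no reset: what is moved stays moved. The work goes in short steps, Python scripts to look and compute and a tool call to move; the robot and the scene stay as the last step left them, time stands still between calls to the robot, and variables do not carry over. Pictures are saved under pics/ and viewed, and the job is handed in when it is done.

Besides the shell and the picture viewer there is one more tool, called as a command line: name --pt "numbers of a row" for each row, then --argument value for the rest. drive_tool: Moves the arm, as the interface text tells. Its arguments: {"type":"object","properties":{"steps":{"type":"array"}},"required":["steps"]}

```bash
mkdir -p pics; ls; cat > h.py <<'E'
import numpy as np, cv2
from bench import arm
from scipy.spatial.transform import Rotation as R
def snap(n,f):
    s=arm.read_state(); im,d=arm.get_image(n); cv2.imwrite('pics/%s.png'%f,im); np.savez('pics/%s.npz'%f,im=im,d=d,p=s['position'],q=s['ee_rot']); return im,d,s
def pts(n,d,s=None):
    c=arm.camera_params(n);K=np.array(c['K']);h,w=d.shape
    u,v=np.meshgrid(np.arange(w),np.arange(h))
    x=(u-K[0,2])/K[0,0]*d; y=(v-K[1,2])/K[1,1]*d
    P=np.stack([x,-y,-d,np.ones_like(d)],-1)
    if n=='wrist':
        T=np.eye(4);T[:3,:3]=R.from_quat(s['ee_rot']).as_matrix();T[:3,3]=s['position']; M=T@np.array(c['mount'])
    else: M=np.linalg.inv(np.array(c['world_to_cam']))
    return (P@M.T)[...,:3]
E
python3 - <<'E'
from h import *
for n in ['scene','top','wrist']:
    im,d,s=snap(n,n+'0'); c=arm.camera_params(n); print(n,{k:np.round(np.array(v),3).tolist() for k,v in c.items()})
print(arm.read_state())
E
```

```text
pics
scene {'K': [[402.664, 0.0, 323.688], [0.0, 402.664, 195.211], [0.0, 0.0, 1.0]], 'world_to_cam': [[0.234, 0.972, -0.007, -123.305], [-0.823, 0.202, 0.531, 372.679], [0.517, -0.119, 0.848, -1600.07], [0.0, 0.0, 0.0, 1.0]]}
top {'K': [[370.404, 0.0, 322.822], [0.0, 370.404, 199.676], [0.0, 0.0, 1.0]], 'world_to_cam': [[0.01, -1.0, -0.02, 8.226], [0.997, 0.008, 0.081, -536.662], [-0.081, -0.021, 0.997, -1498.293], [0.0, 0.0, 0.0, 1.0]]}
wrist {'K': [[343.049, 0.0, 315.284], [0.0, 343.049, 200.449], [0.0, 0.0, 1.0]], 'mount': [[-0.0, 0.948, 0.319, 82.229], [1.0, 0.0, 0.0, -0.088], [0.0, 0.319, -0.948, -143.018], [0.0, 0.0, 0.0, 1.0]]}
{'clock': 0.15, 'joints': array([-9.24416265e-01,  3.85395395e-01,  6.94222640e-03, -3.42734508e-04,
       -1.19396696e+00, -2.58615625e-01]), 'joint_vel': array([-2.31315681e-03, -2.58482246e-03,  5.10505163e-03,  1.90285950e-03,
       -2.58008150e-05,  1.27167012e-03]), 'joint_efforts': array([ 1.05506217e-04, -3.92677939e+01,  1.88583380e+01,  4.18860823e+00,
       -3.38335085e-03, -9.63199994e-06]), 'position': array([ 236.18686987, -578.19269344,  230.46586683]), 'ee_rot': array([-1.92607747e-01,  9.81275482e-01,  7.99833032e-04, -2.11712715e-04]), 'contact_force': array([ 0.03353653, -0.22575462,  0.55264645]), 'wrist_torque': array([-0.02282002,  0.0144532 ,  0.01771016]), 'gripper_width': 85.38146455682873}
```

View pics/top0.png

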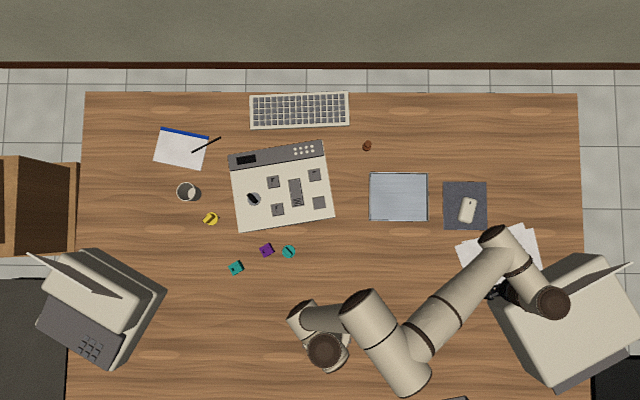

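View pics/scene0.png

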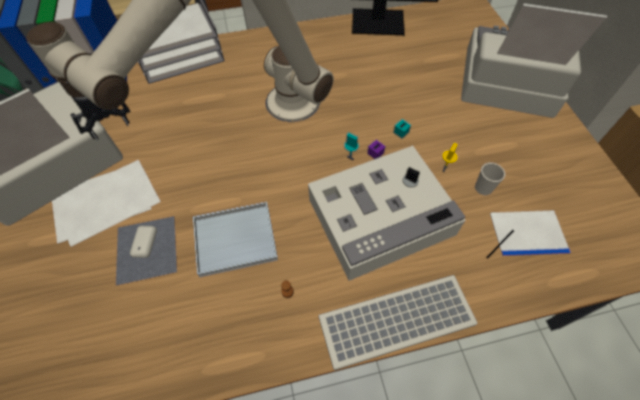

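View pics/wrist0.png

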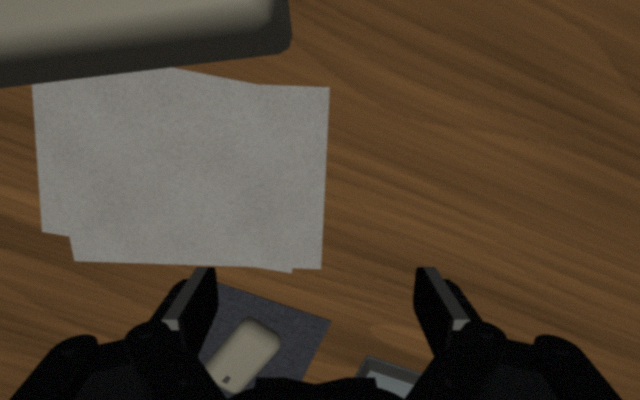

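```bash
python3 - <<'E'
from h import *
z=np.load('pics/top0.npz'); im,d=z['im'],z['d']; P=pts('top',d)
cv2.imwrite('pics/topz.png',cv2.resize(im[120:290,150:350],None,fx=4,fy=3.5,interpolation=2))
z=np.load('pics/scene0.npz'); im2=z['im']; cv2.imwrite('pics/scz.png',cv2.resize(im2[120:290,280:480],None,fx=4,fy=3.5,interpolation=2))
def at(u,v): print((u,v),np.round(P[v,u],0))
for u,v in [(230,160),(323,140),(335,217),(240,232),(253,198),(296,192),(273,182),(314,175),(278,210),(319,203),(370,173),(427,173),(427,220),(370,220),(399,196),(467,208),(187,192),(366,146),(210,219),(266,250)]: at(u,v)
E
```

```text
(230, 160) [680. 374. 121.]
(323, 140) [791.  15.  -0.]
(335, 217) [467. -38.  -4.]
(240, 232) [402. 331. 105.]
(253, 198) [530. 274. 152.]
(296, 192) [559. 116. 101.]
(273, 182) [602. 213.  67.]
(314, 175) [632.  48.  68.]
(278, 210) [490. 191.  61.]
(319, 203) [520.  28.  57.]
(370, 173) [ 650. -182.    8.]
(427, 173) [ 648. -410.   33.]
(427, 220) [ 457. -410.   27.]
(370, 220) [ 455. -179.   29.]
(399, 196) [ 556. -301.    5.]
(467, 208) [ 507. -570.   31.]
(187, 192) [565. 581.  10.]
(366, 146) [ 751. -159.   65.]
(210, 219) [451. 450. 101.]
(266, 250) [328. 245.   9.]
```

View pics/topz.png

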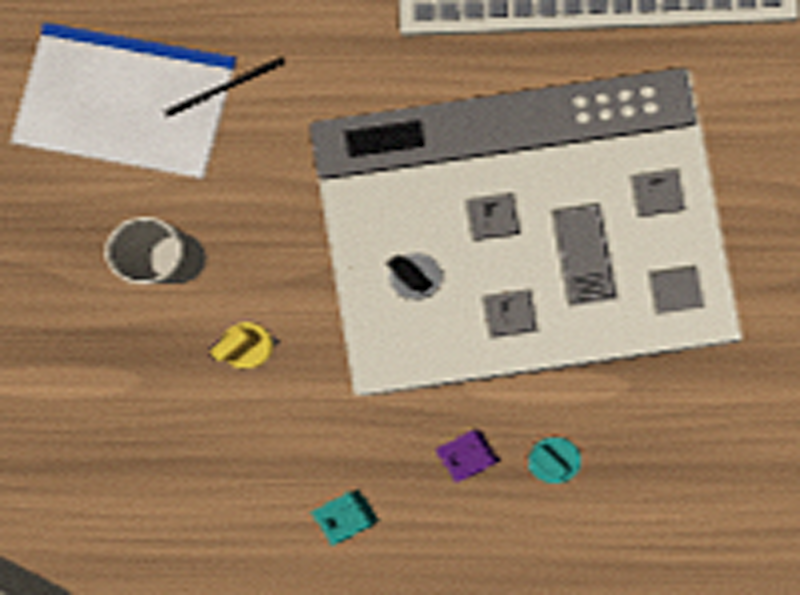

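View pics/scz.png

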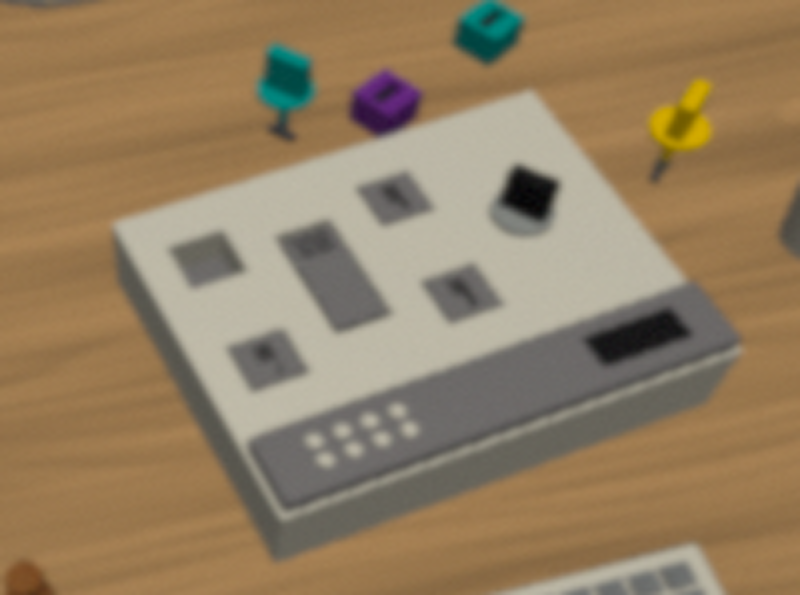

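drive_tool --pt "0 0 -0.04 0 0.085" --pt "0 0 -0.04 0 0.085" --pt "0 0 -0.04 0 0.085" --pt "-0.03 0.03 0 0 0.085" --pt "-0.03 0.03 0 0 0.085" --pt "-0.03 0.03 0 0 0.085" --pt "-0.03 0.032 0 0 0.085" --pt "-0.03 0.032 0 0 0.085" --pt "-0.03 0.032 0 0 0.085" --pt "-0.03 0.032 0 0 0.085" --pt "-0.03 0.032 0 0 0.085" --pt "-0.03 0.032 0 0 0.085" --pt "-0.03 0.032 0 0 0.085" --pt "-0.03 0.032 0 0 0.085" --pt "-0.03 0.032 0 0 0.085" --pt "-0.03 0.032 0 0 0.085" --pt "-0.03 0.032 0 0 0.085" --pt "-0.03 0.032 0 0 0.085" --pt "-0.03 0.032 0 0 0.085" --pt "-0.03 0.03 0 0 0.085"

```text
clock: 2.15
position: [505.8, 112.4, 351.2]
ee_rot: [-0.193, 0.981, 0.0, -0.0]
contact_force: [1.0, -0.4, 0.0]
gripper_width: 85.0
```

```bash
cat >> h.py <<'E'
def psi(s): 
    X=R.from_quat(s['ee_rot']).as_matrix()[:,0]; return np.degrees(np.arctan2(X[1],X[0]))
E
python3 - <<'E'
from h import *
im,d,s=snap('wrist','w1'); print(s['position'],psi(s),np.degrees(s['joints']),s['clock'])
E
```

```text
[505.82880449 112.39095579 351.23690767] -157.7390825728537 [ 3.04852347e+01  7.85744746e+00 -1.86594523e+00 -7.58048010e-03
 -8.02849194e+01 -9.82230380e+01] 2.15
```

View pics/w1.png

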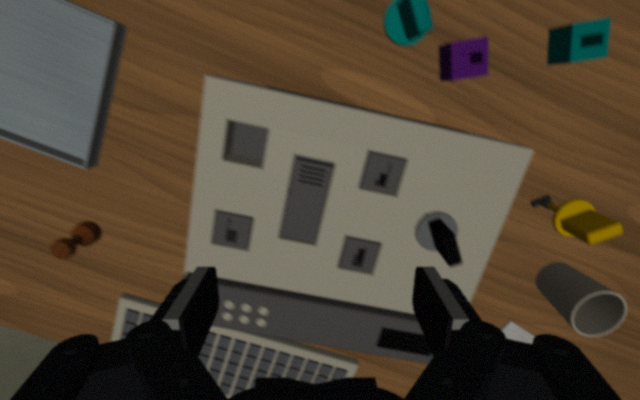

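```bash
cat >> h.py <<'E'
def cam(n,s=None):
    c=arm.camera_params(n);K=np.array(c['K'])
    if n=='wrist':
        T=np.eye(4);T[:3,:3]=R.from_quat(s['ee_rot']).as_matrix();T[:3,3]=s['position']; M=T@np.array(c['mount'])
    else: M=np.linalg.inv(np.array(c['world_to_cam']))
    return K,M
def ray(n,uv,z,s=None):
    K,M=cam(n,s); uv=np.atleast_2d(uv).astype(float)
    D=np.c_[(uv[:,0]-K[0,2])/K[0,0],-(uv[:,1]-K[1,2])/K[1,1],-np.ones(len(uv))]@M[:3,:3].T
    o=M[:3,3]; return o+D*((z-o[2])/D[:,2])[:,None]
def proj(n,P,s=None):
    K,M=cam(n,s); Q=(np.atleast_2d(P)-M[:3,3])@M[:3,:3]
    return np.c_[K[0,2]+K[0,0]*Q[:,0]/-Q[:,2],K[1,2]-K[1,1]*Q[:,1]/-Q[:,2]]
def load(f):
    z=np.load('pics/%s.npz'%f); return z['im'],z['d'],dict(position=z['p'],ee_rot=z['q'])
E
python3 - <<'E'
from h import *
im,d,s=load('w1'); g=cv2.cvtColor(im,6)
cv2.imwrite('pics/w1z.png',cv2.resize(im[60:320,170:550],None,fx=2.1,fy=2.1,interpolation=2))
P=pts('wrist',d,s)
print(g[100,320],g[140,245],g[200,300])
m=((g<120)).astype(np.uint8)*255
cs,h=cv2.findContours(m,cv2.RETR_LIST,cv2.CHAIN_APPROX_NONE)
for c in cs:
    a=cv2.contourArea(c)
    if 600<a<6000:
        x=c[:,0].mean(0)
        W=ray('wrist',c[:,0],100,s)[:,:2].astype(np.float32)
        r=cv2.minAreaRect(W); print(np.round(x),a,np.round(r[0],1),np.round(r[1],1),round(r[2],1))
dk=(abs(P[...,2]-100)<4)&(d>0); print(dk.sum(), np.median(P[...,2][dk]))
dm=((g>125)&(P[...,2]>80)).astype(np.uint8)
E
```

```text
71 61 60
[360. 256.] 1543.5 [600.9 212. ] [60.  57.6] 8.9
[441. 238.] 2010.0 [536.9 300.4] [92.3 57.9] 75.5
[230. 232.] 1657.0 [630.   49.6] [58.5 57.7] 7.4
[305. 200.] 3943.0 [559.6 120.9] [116.7  58.1] 9.9
[383. 173.] 1880.0 [491.9 192.4] [54.9 54.7] 10.0
[245. 144.] 2037.5 [520.2  30.2] [54.5 54.8] 10.3
52485 100.42717521818264
```

View pics/w1z.png

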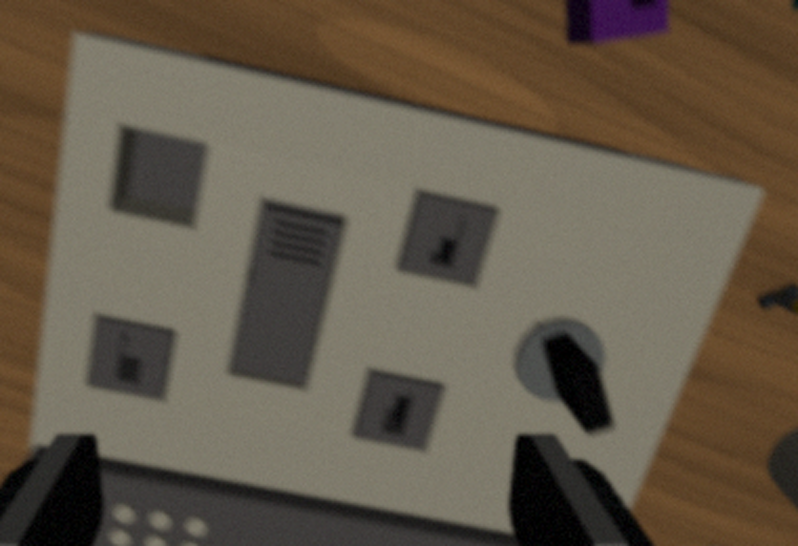

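drive_tool --pt "0 0 0 -8.5 0.085" --pt "0 0 0 -8.5 0.085" --pt "0 0 0 -8.5 0.085" --pt "0 0 0 -8.5 0.085" --pt "0 0 0 -8.5 0.085" --pt "0 0 0 -8.5 0.085" --pt "0 0 0 -8.5 0.085" --pt "0 0 0 -8.5 0.085" --pt "0 0 0 -8.5 0.085" --pt "0 0 0 -8.5 0.085" --pt "0 0 0 -8.5 0.085" --pt "0 0 0 -8.5 0.085" --pt "0 0 0 -8.5 0.085" --pt "0 0 0 -8.5 0.085" --pt "0 0 0 -8.5 0.085" --pt "0 0 0 -8.5 0.085" --pt "0 0 0 -8.5 0.085" --pt "0 0 0 -8.5 0.085" --pt "0 0 0 -8.5 0.085" --pt "0 0 0 -8.5 0.085"

```text
clock: 4.2
position: [505.6, 110.4, 350.9]
ee_rot: [0.994, 0.109, -0.0, 0.0]
contact_force: [0.5, 0.5, 0.6]
gripper_width: 85.1
```

```bash
cat >> h.py <<'E'
def plan(x,y,z,p,n=1,s=None):
    """world target -> shift along current tool axes, and turn"""
    s=s or arm.read_state(); M=R.from_quat(s['ee_rot']).as_matrix()
    t=M.T@(np.array([x,y,z])-s['position'])/1000
    t0=-(p-psi(s)); t0=(t0+180)%360-180
    print('at',np.round(s['position'],1),round(psi(s),2),'shift',np.round(t,4),'turn',round(t0,2),'|',np.round(t/n,4),round(t0/n,3),'F',np.round(s['contact_force'],1),'w',round(s['gripper_width'],1),'t',s['clock'])
E
python3 - <<'E'
from h import *
im,d,s=snap('wrist','w2'); plan(525,275,300,44)
cv2.imwrite('pics/w2z.png',cv2.resize(im,None,fx=1.25,fy=1.25,interpolation=2))
E
```

```text
at [505.6 110.4 351. ] 12.79 shift [ 0.0554 -0.1562  0.0509] turn -31.21 | [ 0.0554 -0.1562  0.0509] -31.215 F [-0.2 -0.2  0.2] w 84.9 t 4.25
```

View pics/w2z.png

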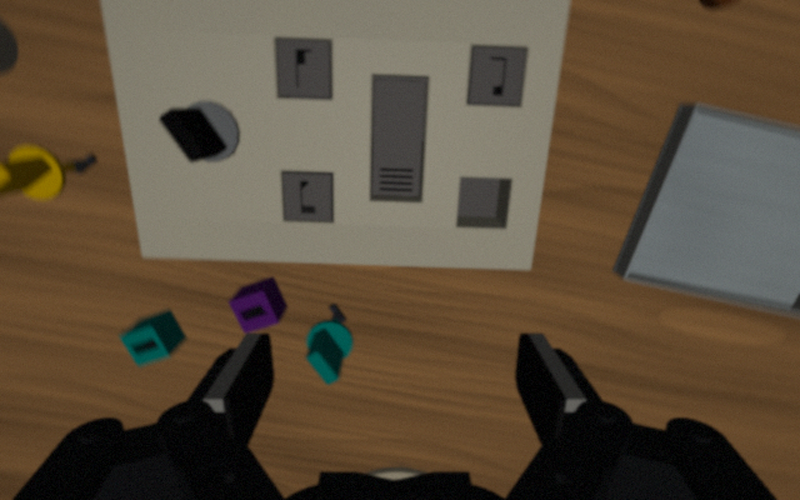

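```bash
cat >> h.py <<'E'
def blobs(f,n='wrist',z=100,amin=600,amax=6000,box=None):
    im,d,s=load(f); g=cv2.GaussianBlur(cv2.cvtColor(im,6),(3,3),0); P=pts(n,d,s)
    b=P[...,2]; deck=(abs(b-100)<6)&(g>0); sat=cv2.cvtColor(im,cv2.COLOR_BGR2HSV)[...,1]
    hi=np.percentile(g[deck],75); th=hi*0.72
    m=((g<th)).astype(np.uint8)*255
    cs,h=cv2.findContours(m,cv2.RETR_LIST,cv2.CHAIN_APPROX_NONE); out=[]
    for c in cs:
        a=cv2.contourArea(c)
        if amin<a<amax:
            W=ray(n,c[:,0],z,s)[:,:2].astype(np.float32); r=cv2.minAreaRect(W)
            out.append((r,c)); print(np.round(c[:,0].mean(0)),a,np.round(r[0],1),np.round(r[1],1),round(r[2],1))
    print('th',th,hi); return out
E
python3 - <<'E'
from h import *
blobs('w1'); blobs('w2')
E
```

```text
[260. 357.] 2095.5 [825.9 180.4] [123.6 220.1] 3.6
[128. 315.] 715.0 [813.7 -34.8] [77.4 52.7] 1.0
[359. 255.] 1152.0 [599.8 211.3] [47.2 47.5] 9.7
[441. 238.] 1578.5 [544.7 295.2] [81.6 50.9] 38.1
[232. 229.] 1248.5 [628.3  50.1] [47.3 47.4] 10.0
[306. 199.] 3235.5 [558.7 120.9] [108.7  48.2] 10.0
[382. 173.] 1478.0 [491.6 192.2] [47.3 47.3] 10.1
[244. 143.] 1581.5 [520.3  30.6] [47.3 46.9] 10.1
th 88.56 123.0
[387. 162.] 1545.0 [519.9  28. ] [47.3 47.8] 10.2
[246. 157.] 1587.0 [490.  189.6] [47.9 47.5] 10.6
[ 32. 136.] 666.5 [458.1 432.3] [51.2 39.9] 18.0
[161. 104.] 2209.0 [526.2 289.9] [50.3 67.1] 22.5
[318. 110.] 4283.0 [557.6 118.7] [109.4  48.8] 10.6
[397.  60.] 2083.0 [628.1  48.5] [47.9 48. ] 10.6
[243.  54.] 2113.0 [598.2 209.6] [47.7 47.7] 10.6
th 94.32 131.0
```

drive_tool --pt "0.01 -0.02 0 0 0.085" --pt "0.01 -0.045 0 0 0.085" --pt "0.01 -0.045 0 0 0.085" --pt "0.015 -0.03 0 0 0.085" --pt "0.01 -0.016 0.02 0 0.085" --pt "0 0 0.03 -8 0.085" --pt "0 0 0 -8 0.085" --pt "0 0 0 -8 0.085" --pt "0 0 0 -7.2 0.085" --pt "0 0 0 0 0.085" --pt "0 0 0 0 0.085"

```text
clock: 5.35
position: [526.5, 274.5, 301.1]
ee_rot: [0.93, 0.368, -0.0, 0.0]
contact_force: [0.6, 0.6, -1.0]
gripper_width: 85.1
```

```bash
python3 - <<'E'
from h import *
im,d,s=snap('wrist','w3'); plan(532,283.5,300,44)
cv2.imwrite('pics/w3z.png',cv2.resize(im,None,fx=1.25,fy=1.25,interpolation=2))
blobs('w3',amax=20000)
E
```

```text
at [526.5 274.5 301.2] 43.23 shift [ 0.0102 -0.0027  0.0012] turn -0.77 | [ 0.0102 -0.0027  0.0012] -0.771 F [-0.1  0.9  0.1] w 85.1 t 5.4
[349. 243.] 1642.5 [490.8 189.9] [47.9 48. ] 10.0
[528. 241.] 1662.0 [627.5  47.6] [47.9 48.1] 9.9
[313. 165.] 2069.5 [525.9 280.6] [60.5 50.5] 11.6
[411. 161.] 2097.0 [598.9 209. ] [47.8 48.1] 9.9
[131.  97.] 1985.0 [451.8 451.4] [48.3 69.5] 68.9
[621.  24.] 1770.0 [818.3 164.1] [31.6 84.1] 2.8
th 89.28 124.0
```

View pics/w3z.png

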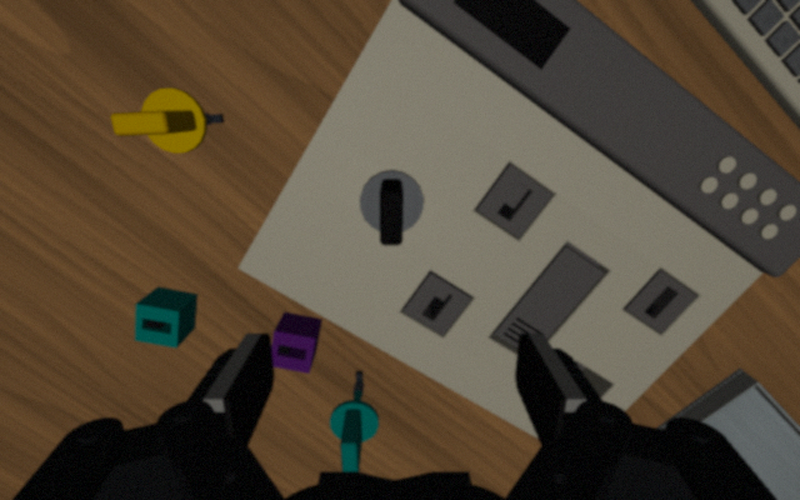

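```bash
python3 - <<'E'
from h import *
im,d,s=load('w3'); g=cv2.cvtColor(im,6)
print(g[150:200:3,313]); print(g[170,295:332:2]); 
M=R.from_quat(s['ee_rot']).as_matrix()
def tool(W): return (np.atleast_2d(W)-s['position'])@M
m=np.zeros_like(g); m[130:210,270:360]=(g[130:210,270:360]<28)*255
c=max(cv2.findContours(m,0,1)[0],key=cv2.contourArea)[:,0]; print(cv2.boundingRect(c))
for z in (156,106):
    t=tool(ray('wrist',c,z,s)); print(z,np.round(t.min(0),1),np.round(t.max(0),1)); r=cv2.minAreaRect(t[:,:2].astype(np.float32));print(r)
# collar
m=np.zeros_like(g); m[120:210,270:360]=(g[120:210,270:360]<90)*255
c=max(cv2.findContours(m,0,1)[0],key=cv2.contourArea)[:,0]; print(cv2.boundingRect(c))
t=tool(ray('wrist',c,106,s)); print('collar z106',np.round(t.min(0),1),np.round(t.max(0),1))
c2=c[c[:,1]<170]; t=tool(ray('wrist',c2,106,s))[:,:2]
A=np.c_[2*t,np.ones(len(t))]; q=np.linalg.lstsq(A,(t**2).sum(1),rcond=None)[0]; print('circ',q[:2],np.sqrt(q[2]+q[0]**2+q[1]**2))
yaw=np.radians(10.2); o=np.array([559.5,120.0]); w=o+165*np.array([-np.sin(yaw),np.cos(yaw)]); print('well',w,tool(np.r_[w,106]))
E
```

```text
[  4  11   9   9   9   6   6   9  11   6  10   9  10   8   4  45 121]
[76 75 73 78 58 15 11  6  5  4  9 14 10 24 70 78 79 79 75]
(304, 144, 18, 51)
156 [ -9.1  -9.8 145.1] [ 34.9   4.9 145.1]
((12.866151809692383, -2.4232726097106934), (44.02349090576172, 14.740723609924316), 0.010237791575491428)
106 [-24.9 -11.5 195.1] [ 26.7   5.8 195.1]
((0.8988246917724609, -2.8462047576904297), (51.66373825073242, 17.29896354675293), 0.010257038287818432)
(288, 136, 51, 61)
collar z106 [-27.1 -27.3 195.1] [ 34.6  22.7 195.1]
circ [ 9.9185174  -2.23876259] 24.477519131622387
well [530.28101785 282.39227531] [[  8.23381676  -3.08905128 195.11345131]]
```

drive_tool --pt "0.011 -0.0032 0 0 0.085" --pt "0 0 0.03 0 0.085" --pt "0 0 0.03 0 0.085" --pt "0 0 0.03 0 0.085" --pt "0 0 0.03 0 0.085" --pt "0 0 0.03 0 0.085" --pt "0 0 0.02 0 0.085" --pt "0 0 0.018 0 0.085" --pt "0 0 0 0 0.085" --pt "0 0 0 0 0.085"

```text
clock: 6.4
position: [532.9, 285.0, 113.5]
ee_rot: [0.929, 0.37, 0.0, 0.0]
contact_force: [-0.0, 0.1, -1.0]
gripper_width: 85.1
```

```bash
python3 - <<'E'
from h import *
im,d,s=snap('wrist','w4'); plan(532,283.5,112.5,44)
E
```

```text
at [533.2 285.3 114.3] 43.41 shift [-0.0021  0.0005  0.0018] turn -0.59 | [-0.0021  0.0005  0.0018] -0.586 F [0.5 0.6 0.4] w 85.1 t 6.45
```

View pics/w4.png

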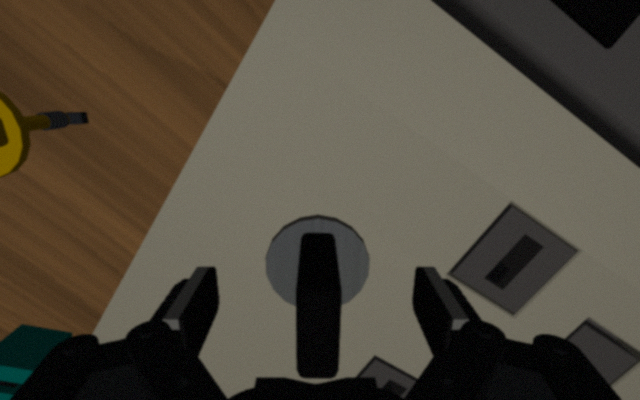

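drive_tool --pt "0 0 0 0 0.04" --pt "0 0 0 0 0.0" --pt "0 0 0 0 0.0" --pt "0 0 0 0 0.0" --pt "0 0 0 0 0.0" --pt "0 0 0 0 0.0" --pt "0 0 0 0 0.0" --pt "0 0 0 0 0.0"

```text
clock: 7.25
position: [532.5, 284.6, 113.7]
ee_rot: [0.929, 0.37, 0.0, -0.0]
contact_force: [-0.9, 0.7, 3.7]
gripper_width: 15.3
```

```bash
python3 - <<'E'
from h import *
im,d,s=snap('wrist','w5'); plan(532,283.5,112.5,44)
E
```

```text
at [532.6 284.7 113.7] 43.43 shift [-0.0012  0.0004  0.0012] turn -0.57 | [-0.0012  0.0004  0.0012] -0.574 F [0.1 0.6 2.9] w 15.4 t 7.3
```

View pics/w5.png

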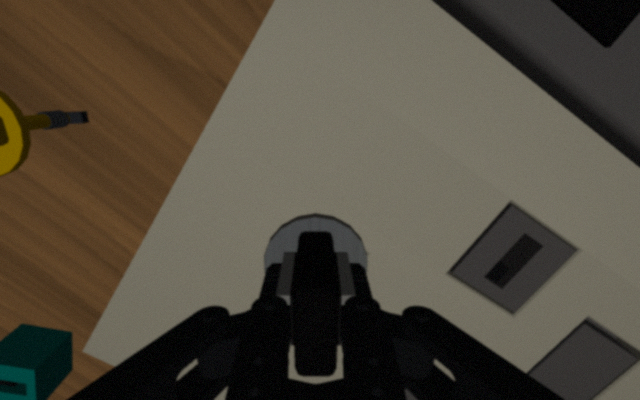

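drive_tool --pt "0 0 -0.01 0 0.0" --pt "0 0 -0.02 0 0.0" --pt "0 0 -0.03 0 0.0" --pt "0 0 -0.03 0 0.0" --pt "0 0 -0.02 0 0.0" --pt "0 0 0 0 0.0" --pt "0 0 0 0 0.0"

```text
clock: 8.0
position: [531.6, 284.2, 222.5]
ee_rot: [0.929, 0.37, -0.001, -0.0]
contact_force: [0.2, -0.4, -2.4]
gripper_width: 15.2
```

```bash
python3 - <<'E'
from h import *
im,d,s=load('w4'); g=cv2.cvtColor(im,6); M=R.from_quat(s['ee_rot']).as_matrix()
m=np.zeros_like(g); m[205:330,225:405]=(g[205:330,225:405]<85)*255
c=max(cv2.findContours(m,0,1)[0],key=cv2.contourArea)[:,0]; print(cv2.boundingRect(c))
c2=c[(c[:,1]<265)]; t=((ray('wrist',c2,106,s)-s['position'])@M)[:,:2]
A=np.c_[2*t,np.ones(len(t))]; q=np.linalg.lstsq(A,(t**2).sum(1),rcond=None)[0]; print('circ',q[:2],np.sqrt(q[2]+q[0]**2+q[1]**2), t.max(0))
im,d,s=snap('wrist','w6'); plan(532,283.5,112.5,44)
E
```

```text
(266, 214, 103, 116)
circ [-1.01194855  0.82808692] 25.02418505755024 [24.47554447 26.01238737]
at [531.3 283.9 221.6] 43.39 shift [0.0006 0.0009 0.1091] turn -0.61 | [0.0006 0.0009 0.1091] -0.609 F [-0.2  0.3 -2.3] w 15.4 t 8.05
```

View pics/w6.png

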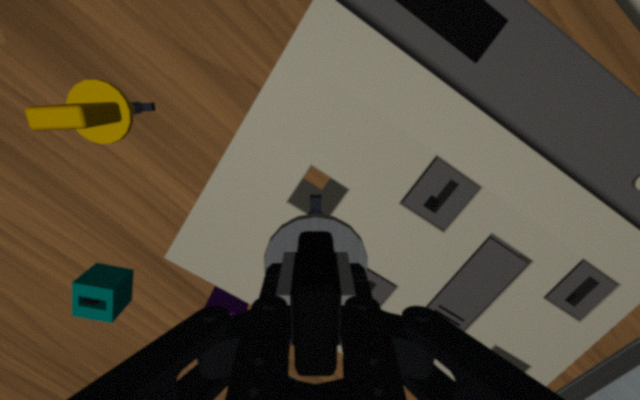

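```bash
python3 - <<'E'
from h import *
a=[]
for f,u,v in [('w3',349,243),('w3',411,161),('w3',528,241),('w6',442,194),('w6',582,290),('w2',246,157),('w2',243,54),('w2',397,60)]:
    im,d,s=load(f); k=cv2.resize(im[v-30:v+30,u-30:u+30],(200,200),interpolation=2); a.append(np.clip(k.astype(int)*2,0,255).astype(np.uint8))
cv2.imwrite('pics/sl.png',np.vstack([np.hstack(a[:4]),np.hstack(a[4:])]))
E
```

```text
(no output)
```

View pics/sl.png

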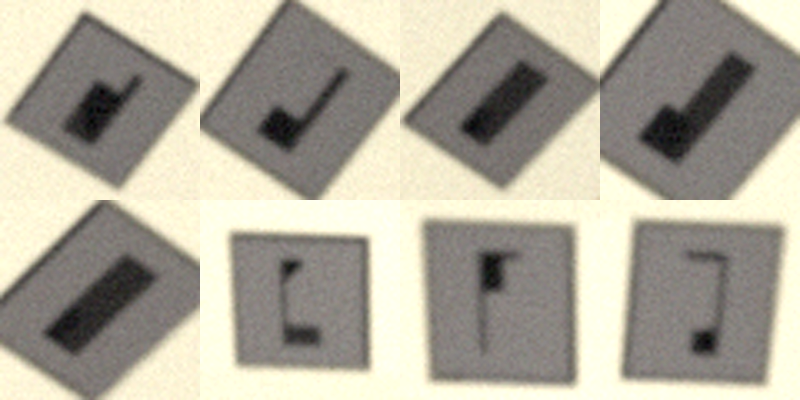

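```bash
cat >> h.py <<'E'
def slot(f,u,v,z=100,r=14,th=0.62,yaw=10.2):
    im,d,s=load(f); k=4; g=cv2.cvtColor(im,6)
    G=cv2.resize(g[v-r:v+r,u-r:u+r],None,fx=k,fy=k,interpolation=cv2.INTER_CUBIC); ref=np.median(G)
    m=(G<ref*th).astype(np.uint8)*255
    c=max(cv2.findContours(m,0,1)[0],key=cv2.contourArea)[:,0]
    uv=(c+0.5)/k-0.5+[u-r,v-r]
    W=ray('wrist',uv,z,s)[:,:2]; a=np.radians(yaw); A=np.array([[np.cos(a),-np.sin(a)],[np.sin(a),np.cos(a)]])
    L=W@A; lo,hi=L.min(0),L.max(0); cW=A@((lo+hi)/2)
    p=np.radians(psi(s)); b=np.array([.9*np.cos(p)-.9*np.sin(p),.9*np.sin(p)+.9*np.cos(p)])
    rr=cv2.minAreaRect(W.astype(np.float32))
    print(f,(u,v),'size',np.round(hi-lo,1),'centre',np.round(cW,1),'debiased',np.round(cW+b,1),'rect',np.round(rr[0],1),np.round(rr[1],1),round(rr[2],1))
E
python3 - <<'E'
from h import *
for f,u,v in [('w3',349,243),('w3',411,161),('w3',528,241),('w6',442,194),('w6',582,290),('w2',246,157),('w2',243,54),('w2',397,60)]: slot(f,u,v)
E
```

```text
w3 (349, 243) size [28.7 12.6] centre [490.1 189.4] debiased [490.1 190.7] rect [490.1 189.4] [28.5 12.6] 11.0
w3 (411, 161) size [29.2 13.1] centre [599.  208.6] debiased [599.  209.9] rect [598.9 208.8] [29.1 13.1] 11.1
w3 (528, 241) size [29.1 12.4] centre [627.4  47. ] debiased [627.4  48.3] rect [627.4  47. ] [29.1 12.3] 10.4
w6 (442, 194) size [28.5 12.1] centre [599.3 208.8] debiased [599.3 210. ] rect [599.3 208.8] [28.6 11.9] 9.1
w6 (582, 290) size [28.5 11.8] centre [627.2  47.2] debiased [627.3  48.5] rect [627.2  47.3] [28.5 11.8] 10.9
w2 (246, 157) size [ 6. 12.] centre [478.6 187.7] debiased [479.2 188.7] rect [478.7 187.7] [ 6.  11.9] 12.6
w2 (243, 54) size [11.7  9.8] centre [606.7 212.8] debiased [607.4 213.9] rect [606.7 212.8] [11.6  9.8] 10.8
w2 (397, 60) size [5.6 8. ] centre [618.8  44.3] debiased [619.4  45.4] rect [618.7  44.4] [5.3 7.9] 12.6
```

drive_tool --pt "0 0 0 8.2 0.0" --pt "0 0 0 8.2 0.0" --pt "0 0 0 8.2 0.0" --pt "0 0 0 8.2 0.0" --pt "-0.014 0.021 0 0 0.0" --pt "-0.014 0.021 0 0 0.0" --pt "-0.014 0.021 0 0 0.0" --pt "-0.0155 0.021 0 0 0.0" --pt "0 0 0.01 0 0.0" --pt "0 0 0 0 0.0" --pt "0 0 0 0 0.0"

```text
clock: 9.15
position: [491.2, 191.5, 212.2]
ee_rot: [0.996, 0.093, -0.001, 0.001]
contact_force: [0.6, 0.7, -1.7]
gripper_width: 15.5
```

```bash
python3 - <<'E'
from h import *
plan(490.1,190.7,195,10.5)
im,d,s=snap('wrist','w7'); plan(490.1,190.7,195,10.5)
E
```

```text
at [491.2 191.5 212.2] 10.63 shift [-0.0012  0.0006  0.0172] turn 0.13 | [-0.0012  0.0006  0.0172] 0.134 F [ 0.6  0.7 -1.7] w 15.5 t 9.15
at [491.5 191.8 212.6] 10.65 shift [-0.0016  0.0008  0.0176] turn 0.15 | [-0.0016  0.0008  0.0176] 0.147 F [-0.7 -0.  -1.8] w 14.9 t 9.2
```

View pics/w7.png

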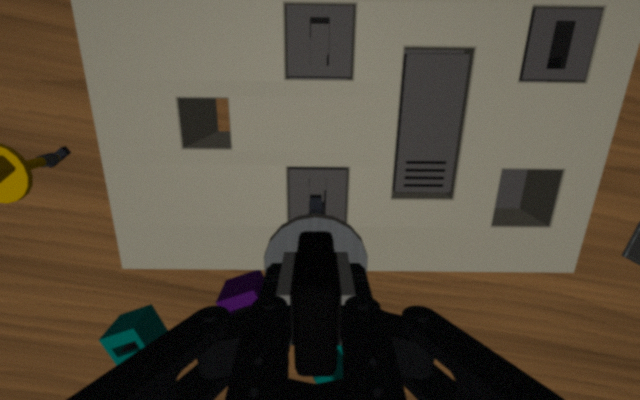

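drive_tool --pt "-0.0014 0.0007 0 0 0.0" --pt "0 0 0.012 0 0.0" --pt "0 0 0.012 0 0.0" --pt "0 0 0.006 0 0.0" --pt "0 0 0.004 0 0.0" --pt "0 0 0 0 0.0" --pt "0 0 0 0 0.0"

```text
clock: 9.9
position: [492.0, 190.8, 182.5]
ee_rot: [0.996, 0.094, 0.003, 0.0]
contact_force: [-1.2, -1.4, 13.0]
gripper_width: 15.5
```

```bash
python3 - <<'E'
from h import *
im,d,s=snap('wrist','w8'); plan(490.1,190.7,158.5,10.5)
cv2.imwrite('pics/w8z.png',cv2.resize(im[120:300,230:410],None,fx=3,fy=3,interpolation=2)*2)
E
```

```text
at [492.  190.8 182.5] 10.73 shift [-0.002  -0.0003  0.024 ] turn 0.23 | [-0.002  -0.0003  0.024 ] 0.226 F [-1.7 -1.  12.9] w 15.3 t 9.95
```

View pics/w8z.png

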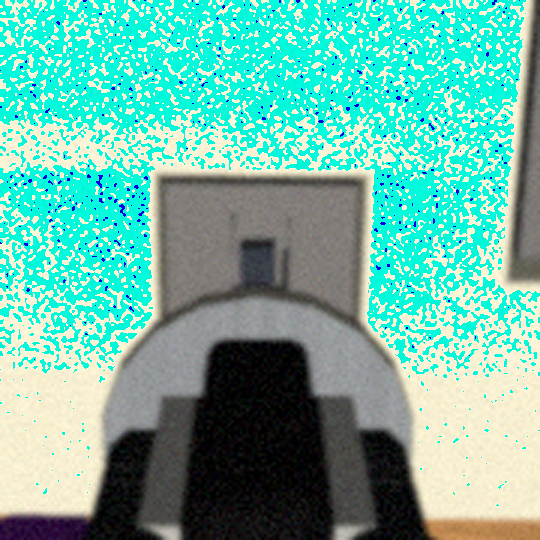

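```bash
python3 - <<'E'
from h import *
for f in ['w6','w7','w8']:
    im,d,s=load(f); M=R.from_quat(s['ee_rot']).as_matrix()
    for t in [(13,0,83.5),(13,0,76.5),(25.5,0,7.5),(26,0,13)]: print(f,t,np.round(proj('wrist',s['position']+M@np.array(t,float),s),1))
    g=cv2.cvtColor(im,6); print(g[185:222,316])
    P=proj('wrist',[[490.1+15*np.cos(.18),190.7+15*np.sin(.18),100.4]],s); print('slot end',P)
im,d,s=load('w8'); k=im[180:240,290:345]; cv2.imwrite('pics/w8y.png',np.clip(cv2.resize(k,None,fx=10,fy=10,interpolation=2).astype(int)*2,0,255).astype(np.uint8))
E
```

```text
w6 (13, 0, 83.5) [[315.1 190.3]]
w6 (13, 0, 76.5) [[315.1 193.4]]
w6 (25.5, 0, 7.5) [[315. 212.]]
w6 (26, 0, 13) [[315.  207.1]]
[71 61 57 51 50 45 47 50 47 36 25 20 22 29 34 33 39 33 34 34 33 34 33 29
 26 25 28 31 34 36 36 46 62 80 81 81 83]
slot end [[369.17555936 280.08254975]]
w7 (13, 0, 83.5) [[315.1 190.3]]
w7 (13, 0, 76.5) [[315.1 193.4]]
w7 (25.5, 0, 7.5) [[315. 212.]]
w7 (26, 0, 13) [[315.  207.1]]
[67 69 64 62 66 63 65 65 59 46 32 22 18 30 30 34 30 29 32 35 31 32 30 32
 28 23 22 28 33 30 36 42 57 74 82 82 81]
slot end [[315.84310351 178.40692179]]
w8 (13, 0, 83.5) [[315.1 190.3]]
w8 (13, 0, 76.5) [[315.1 193.4]]
w8 (25.5, 0, 7.5) [[315. 212.]]
w8 (26, 0, 13) [[315.  207.1]]
[64 63 61 63 64 59 65 63 64 64 60 64 65 53 45 30 15 20 26 31 29 30 26 30
 31 31 32 26 30 23 24 30 34 42 61 73 78]
slot end [[314.81195004 191.31928729]]
```

View pics/w8y.png

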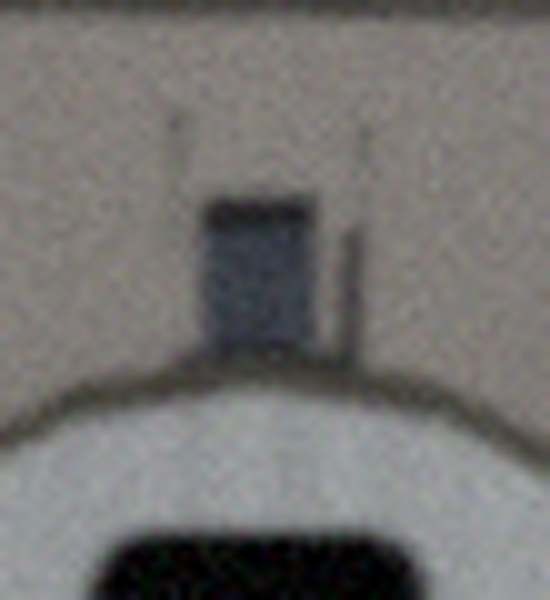

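drive_tool --pt "0 0 -0.006 0 0.0" --pt "0.0024 0 -0.006 0 0.0" --pt "0 0 0 0 0.0" --pt "0 0 0 0 0.0"

```text
clock: 10.35
position: [492.2, 190.8, 190.7]
ee_rot: [0.996, 0.092, -0.001, 0.0]
contact_force: [0.8, -0.3, -1.8]
gripper_width: 15.5
```

```bash
python3 - <<'E'
from h import *
im,d,s=snap('wrist','w9'); plan(492.4,191.1,158.5,10.5); k=im[165:235,290:345]; cv2.imwrite('pics/w9y.png',np.clip(cv2.resize(k,None,fx=10,fy=8,interpolation=2).astype(int)*2,0,255).astype(np.uint8))
E
```

```text
at [492.1 190.7 190.6] 10.6 shift [ 0.0004 -0.0004  0.0321] turn 0.1 | [ 0.0004 -0.0004  0.0321] 0.104 F [ 0.2 -0.7 -1.2] w 15.1 t 10.4
```

View pics/w9y.png

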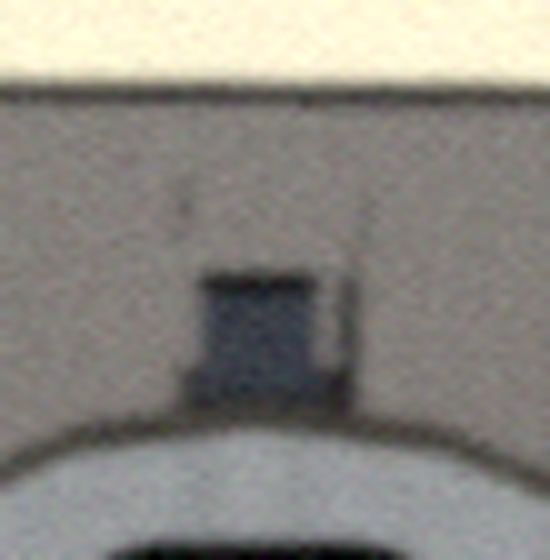

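drive_tool --pt "0.0033 -0.0002 0 0 0.0" --pt "0 0 0.006 0 0.0" --pt "0 0 0.006 0 0.0" --pt "0 0 0.003 0 0.0" --pt "0 0 0 0 0.0" --pt "0 0 0 0 0.0"

```text
clock: 11.0
position: [495.6, 191.6, 176.2]
ee_rot: [0.996, 0.093, -0.0, 0.0]
contact_force: [-1.2, 0.3, -1.5]
gripper_width: 15.7
```

```bash
python3 - <<'E'
from h import *
im,d,s=snap('wrist','w10'); plan(492.4,191.1,158.5,10.5); k=im[165:235,290:345]; cv2.imwrite('pics/w10y.png',np.clip(cv2.resize(k,None,fx=10,fy=8,interpolation=2).astype(int)*2,0,255).astype(np.uint8))
E
```

```text
at [495.7 191.7 176.4] 10.62 shift [-0.0034 -0.      0.0179] turn 0.12 | [-0.0034 -0.      0.0179] 0.124 F [ 0.2 -0.  -1.8] w 15.2 t 11.05
```

View pics/w10y.png

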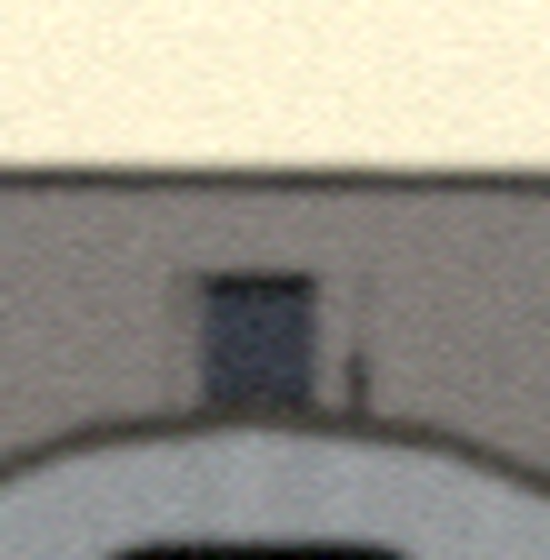

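drive_tool --pt "0 0 0.006 0 0.0" --pt "0 0 0.006 0 0.0" --pt "0 0 0.005 0 0.0" --pt "0 0 0 0 0.0" --pt "0 0 0 0 0.0"

```text
clock: 11.55
position: [495.6, 191.6, 159.1]
ee_rot: [0.996, 0.093, -0.0, 0.0]
contact_force: [-0.5, 0.2, -1.7]
gripper_width: 15.0
```

```bash
python3 - <<'E'
from h import *
plan(495.6,191.7,158.5,10.5)
E
```

```text
at [495.6 191.6 159.1] 10.62 shift [ 0.     -0.0001  0.0006] turn 0.12 | [ 0.     -0.0001  0.0006] 0.123 F [-0.5  0.2 -1.7] w 15.0 t 11.55
```

drive_tool --pt "0 0.0007 0 8.2 0.0" --pt "0 0.0007 0 8.2 0.0" --pt "0 0.0007 0 8.2 0.0" --pt "0 0.0007 0 8.2 0.0" --pt "0 0.0007 0 8.2 0.0" --pt "0 0.0007 0 8.2 0.0" --pt "0 0.0007 0 8.2 0.0" --pt "0 0.0007 0 8.2 0.0" --pt "0 0.0007 0 8.2 0.0" --pt "0 0.0007 0 8.2 0.0" --pt "0 0.0007 0 8.0 0.0" --pt "0 0 0 0 0.0" --pt "0 0 0 0 0.0"

```text
clock: 12.85
position: [492.2, 185.7, 159.5]
ee_rot: [0.77, -0.637, 0.0, -0.0]
contact_force: [-0.2, 0.3, -1.6]
gripper_width: 15.6
```

```bash
python3 - <<'E'
from h import *
s=arm.read_state(); print(s['wrist_torque']); im,d,s=snap('wrist','w11');plan(495.6,191.7,158.5,-79.5)
E
```

```text
[-0.00916431  0.00894306  0.04698444]
at [492.2 185.7 159.5] -79.24 shift [-0.0053 -0.0044  0.001 ] turn 0.26 | [-0.0053 -0.0044  0.001 ] 0.262 F [ 0.8 -0.2 -1.8] w 15.5 t 12.9
```

View pics/w11.png

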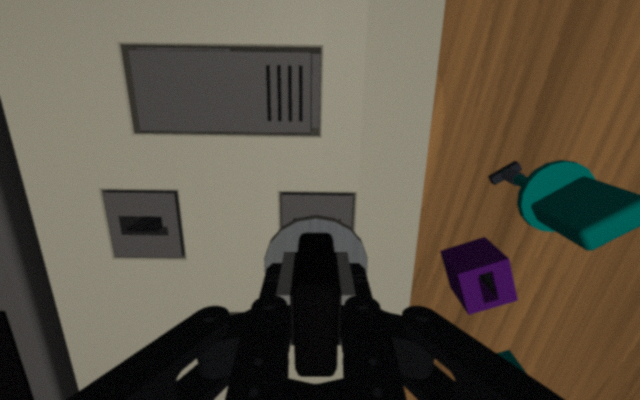

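drive_tool --pt "0 0 -0.008 0 0.0" --pt "0 0 -0.008 0 0.0" --pt "0 0 -0.008 0 0.0" --pt "0 0 -0.008 0 0.0" --pt "0 0 -0.008 0 0.0" --pt "0 0 -0.01 0 0.0" --pt "0 0 -0.015 0 0.0" --pt "0 0 -0.015 0 0.0" --pt "0 0 -0.015 0 0.0" --pt "0 0 -0.015 0 0.0" --pt "0 0 -0.015 0 0.0" --pt "0 0 -0.015 0 0.0" --pt "0 0 0 0 0.0" --pt "0 0 0 0 0.0"

```text
clock: 14.3
position: [491.8, 185.6, 299.2]
ee_rot: [0.769, -0.639, -0.0, -0.0]
contact_force: [0.1, 0.2, -3.5]
gripper_width: 15.1
```

```bash
python3 - <<'E'
from h import *
im,d,s=snap('wrist','w12');plan(492.1,185.7,300,-79.5)
im,d,s=snap('top','t12'); cv2.imwrite('pics/t12z.png',cv2.resize(im[120:290,200:500],None,fx=2.6,fy=2.6,interpolation=2))
E
```

```text
at [491.5 185.4 298.5] -79.39 shift [-0.0001 -0.0006 -0.0015] turn 0.11 | [-0.0001 -0.0006 -0.0015] 0.108 F [ 0.1 -0.9 -4.2] w 15.4 t 14.35
```

View pics/w12.png

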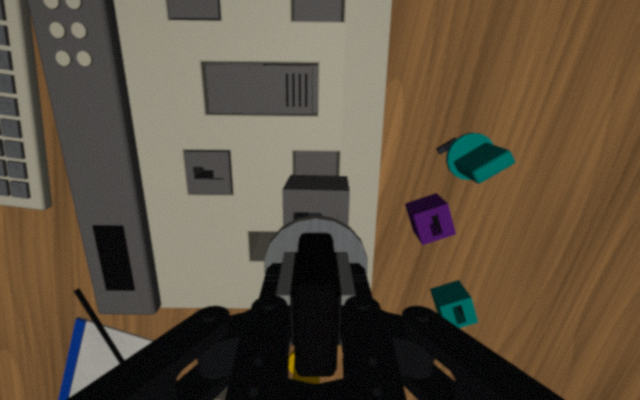

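View pics/t12z.png

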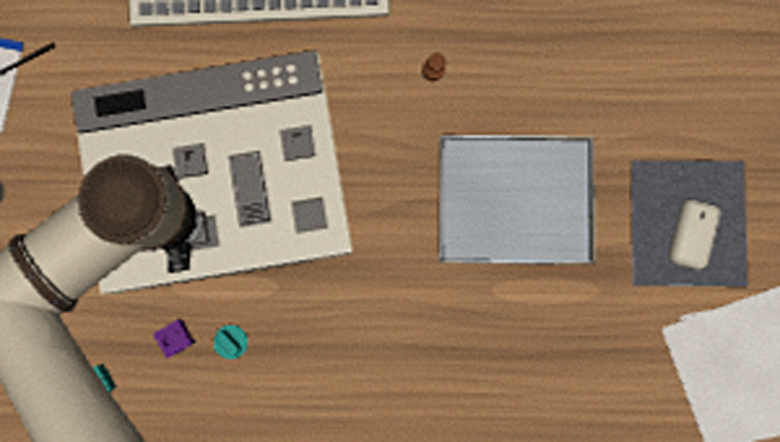

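drive_tool --pt "0.015 -0.001 0 0 0.0" --pt "0.035 -0.004 0 0 0.0" --pt "0.035 -0.004 0 0 0.0" --pt "0.035 -0.004 0 0 0.0" --pt "0.035 -0.004 0 0 0.0" --pt "0.035 -0.004 0 0 0.0" --pt "0.035 -0.004 0 0 0.0" --pt "0.035 -0.004 0 0 0.0" --pt "0.035 -0.004 0 0 0.0" --pt "0.035 -0.004 0 0 0.0" --pt "0.035 -0.004 0 0 0.0" --pt "0.035 -0.003 0 0 0.0" --pt "0.02 0 0 0 0.0" --pt "0.007 0 0 0 0.0" --pt "0 0 0 0 0.0" --pt "0 0 0 0 0.0"

```text
clock: 16.0
position: [613.7, -225.5, 298.8]
ee_rot: [0.77, -0.639, -0.001, 0.0]
contact_force: [0.0, -0.7, -2.9]
gripper_width: 15.4
```

```bash
python3 - <<'E'
from h import *
im,d,s=snap('wrist','w13');plan(614,-225,130,-79.5)
P=pts('wrist',d,s)
t=(P[...,2]<40)&(P[...,2]>22)
im,d,s=snap('top','t13'); cv2.imwrite('pics/t13z.png',cv2.resize(im[120:290,280:500],None,fx=3.5,fy=3.5,interpolation=2))
E
```

```text
at [ 613.8 -225.1  299.2] -79.33 shift [-0.     -0.0002  0.1692] turn 0.17 | [-0.     -0.0002  0.1692] 0.172 F [-0.1 -0.6 -2.5] w 15.2 t 16.05
```

View pics/w13.png

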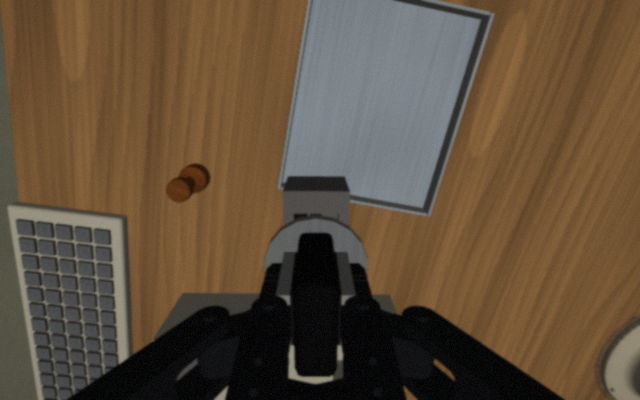

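View pics/t13z.png

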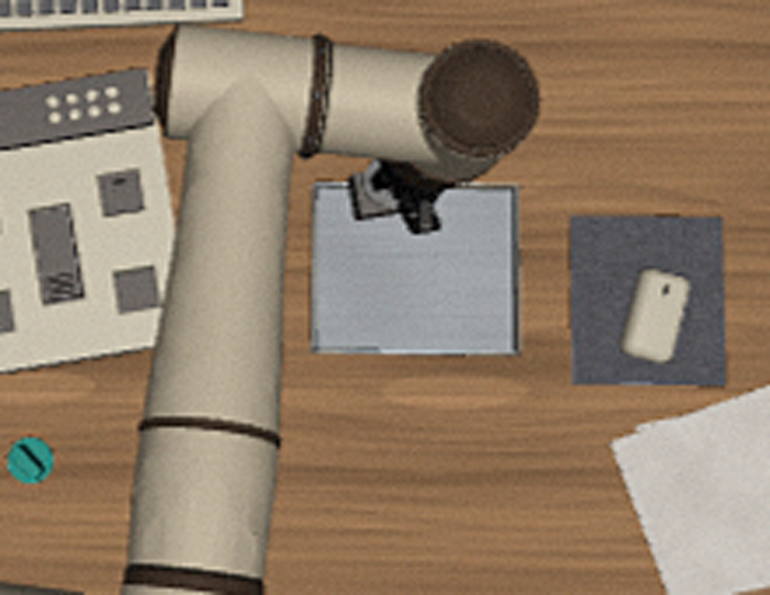

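```bash
python3 - <<'E'
from h import *
im,d,s=load('w13')
print(ray('wrist',[[281,187],[428,213],[491,13]],28,s)[:,:2].round(1))
P=pts('wrist',d,s)[185:215,300:345][::8,::10]; print(P.round(0).tolist())
E
```

```text
[[ 648.3 -178.9]
 [ 456.7 -179.3]
 [ 456.1 -413.2]]
[[[627.0, -240.0, 213.0], [620.0, -241.0, 212.0], [613.0, -242.0, 213.0], [606.0, -243.0, 212.0], [599.0, -244.0, 212.0]], [[626.0, -239.0, 228.0], [620.0, -240.0, 228.0], [613.0, -241.0, 227.0], [607.0, -242.0, 228.0], [600.0, -243.0, 227.0]], [[625.0, -233.0, 228.0], [619.0, -235.0, 228.0], [612.0, -236.0, 228.0], [606.0, -237.0, 229.0], [599.0, -238.0, 229.0]], [[624.0, -228.0, 228.0], [618.0, -229.0, 228.0], [611.0, -230.0, 229.0], [605.0, -232.0, 228.0], [598.0, -233.0, 229.0]]]
```

drive_tool --pt "0 0 0.02 0 0.0" --pt "0 0 0.03 0 0.0" --pt "0 0 0.03 0 0.0" --pt "0 0 0.03 0 0.0" --pt "0 0 0.03 0 0.0" --pt "0 0 0.015 0 0.0" --pt "0 0 0.01 0 0.0" --pt "0 0 0.008 0 0.0" --pt "0 0 0.008 0 0.0" --pt "0 0 0.007 0 0.0" --pt "0 0 0 0 0.0" --pt "0 0 0 0 0.0"

```text
clock: 17.3
position: [614.5, -226.1, 112.0]
ee_rot: [0.77, -0.639, 0.001, -0.0]
contact_force: [-0.2, 0.7, -1.3]
gripper_width: 15.2
```

```bash
python3 - <<'E'
from h import *
im,d,s=snap('wrist','w14');plan(614,-225,111,10.5)
E
```

```text
at [ 614.6 -226.2  112.2] -79.37 shift [-0.0012  0.0004  0.0012] turn -89.87 | [-0.0012  0.0004  0.0012] -89.873 F [-0.1  0.3 -1.1] w 15.0 t 17.35
```

View pics/w14.png

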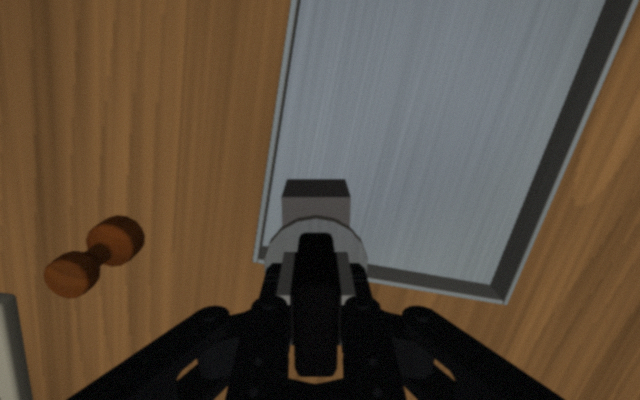

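drive_tool --pt "0 -0.0007 0 -8.2 0.0" --pt "0 -0.0007 0 -8.2 0.0" --pt "0 -0.0007 0 -8.2 0.0" --pt "0 -0.0007 0 -8.2 0.0" --pt "0 -0.0007 0 -8.2 0.0" --pt "0 -0.0007 0 -8.2 0.0" --pt "0 -0.0007 0 -8.2 0.0" --pt "0 -0.0007 0 -8.2 0.0" --pt "0 -0.0007 0 -8.2 0.0" --pt "0 -0.0007 0 -8.2 0.0" --pt "0 -0.0007 0 -8.0 0.0" --pt "0 0 0 0 0.0" --pt "0 0 -0.008 0 0.0" --pt "0 0 -0.008 0 0.0" --pt "0 0 -0.01 0 0.0" --pt "0 0 -0.01 0 0.0" --pt "0 0 -0.01 0 0.0" --pt "0 0 0 0 0.0"

```text
clock: 19.15
position: [619.5, -220.8, 159.9]
ee_rot: [0.996, 0.093, 0.002, 0.001]
contact_force: [-0.5, 0.8, -1.0]
gripper_width: 15.7
```

```bash
python3 - <<'E'
from h import *
im,d,s=snap('wrist','w15');plan(614,-225,111,10.5)
E
```

```text
at [ 618.9 -220.6  158.6] 10.61 shift [-0.0057  0.0034  0.0476] turn 0.11 | [-0.0057  0.0034  0.0476] 0.109 F [-0.8 -0.5 -2.9] w 15.5 t 19.2
```

View pics/w15.png

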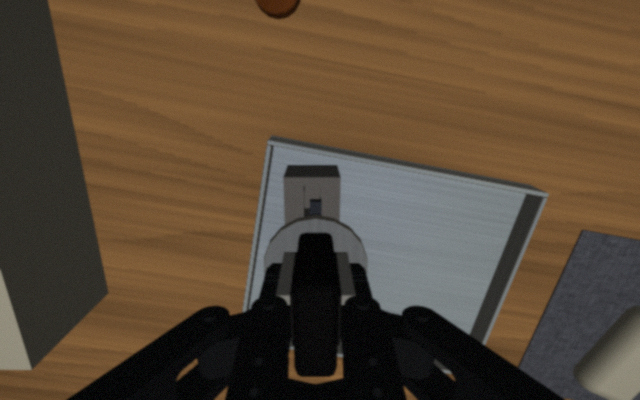

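drive_tool --pt "0 0 -0.02 0 0.0" --pt "0 0 -0.03 0 0.0" --pt "0 0 -0.03 0 0.0" --pt "0 0 -0.03 0 0.0" --pt "0 0 -0.02 0 0.0" --pt "0 0 -0.01 0 0.0" --pt "0 0 0 0 0.0" --pt "0 0 0 0 0.0"

```text
clock: 20.0
position: [617.7, -220.2, 295.6]
ee_rot: [0.996, 0.092, -0.001, -0.001]
contact_force: [-0.0, 0.3, -2.6]
gripper_width: 15.3
```

```bash
python3 - <<'E'
from h import *
im,d,s=snap('wrist','w16');plan(599.1,210,215,10.5)
g=cv2.cvtColor(im,6); print(g[185:225,316])
im,d,s=snap('top','t16'); cv2.imwrite('pics/t16z.png',cv2.resize(im[120:290,280:500],None,fx=3.5,fy=3.5,interpolation=2))
E
```

```text
at [ 617.6 -220.2  295.2] 10.61 shift [ 0.0613 -0.4261  0.0807] turn 0.11 | [ 0.0613 -0.4261  0.0807] 0.108 F [-0.7 -0.7 -1.1] w 15.3 t 20.05
[130 130 128 133 129 129 133 132 131 133 133 132 128 109  68  30  24  39
  42  44  42  45  40  43  42  44  42  40  35  36  44  42  50  72  92 101
 105 104 102 103]
```

View pics/w16.png

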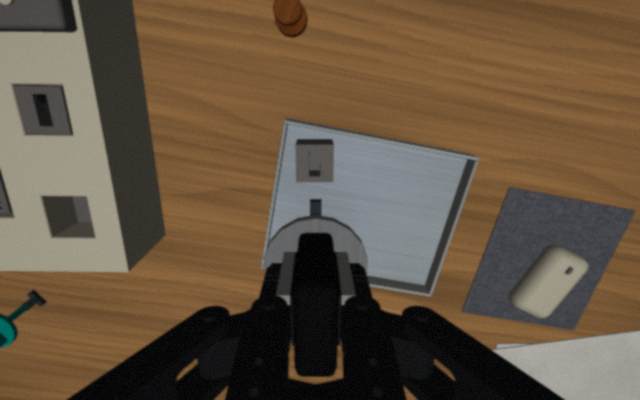

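drive_tool --pt "0.002 -0.016 0 0 0.0" --pt "0.0053 -0.033 0 0 0.0" --pt "0.0053 -0.033 0 0 0.0" --pt "0.0053 -0.033 0 0 0.0" --pt "0.0053 -0.033 0 0 0.0" --pt "0.0053 -0.033 0 0 0.0" --pt "0.0053 -0.033 0 0 0.0" --pt "0.0053 -0.033 0 0 0.0" --pt "0.0053 -0.033 0 0 0.0" --pt "0.0053 -0.033 0 0 0.0" --pt "0.0053 -0.033 0 0 0.0" --pt "0.0053 -0.033 0 0 0.0" --pt "0.0053 -0.033 0 0 0.0" --pt "0.0009 -0.0141 0 0 0.0" --pt "0 0 0.03 0 0.0" --pt "0 0 0.035 0 0.0" --pt "0 0 0.025 0 0.0" --pt "0 0 0.012 0 0.0" --pt "0 0 0 0 0.0" --pt "0 0 0 0 0.0"

```text
clock: 22.1
position: [605.9, 210.7, 196.5]
ee_rot: [0.996, 0.093, 0.001, -0.0]
contact_force: [-0.3, -0.6, -0.7]
gripper_width: 14.9
```

```bash
python3 - <<'E'
from h import *
im,d,s=snap('wrist','w17');plan(604.2,211,177,10.5)
k=im[165:235,290:345]; cv2.imwrite('pics/w17y.png',np.clip(cv2.resize(k,None,fx=10,fy=8,interpolation=2).astype(int)*2,0,255).astype(np.uint8))
E
```

```text
at [606.2 210.9 197.1] 10.63 shift [-0.002  -0.0004  0.0201] turn 0.13 | [-0.002  -0.0004  0.0201] 0.134 F [-0.6  0.6 -0.7] w 15.5 t 22.15
```

View pics/w17y.png

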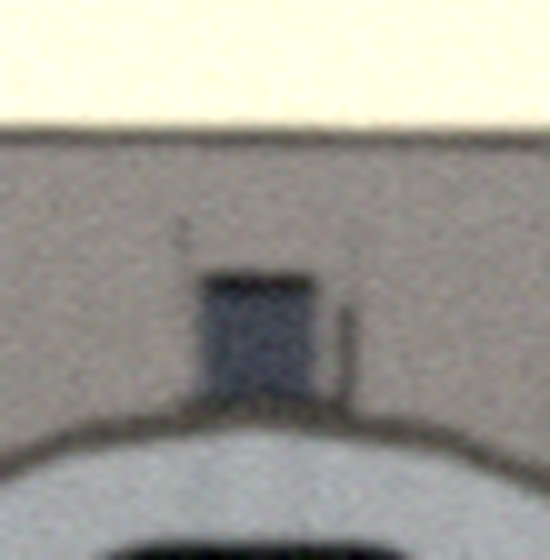

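drive_tool --pt "-0.0015 -0.0003 0 0 0.0" --pt "0 0 0.008 0 0.0" --pt "0 0 0.006 0 0.0" --pt "0 0 0.003 0 0.0" --pt "0 0 0.003 0 0.0" --pt "0 0 0 0 0.0" --pt "0 0 0 0 0.0"

```text
clock: 22.85
position: [603.7, 210.6, 175.2]
ee_rot: [0.996, 0.093, -0.0, 0.0]
contact_force: [0.4, 0.6, -1.8]
gripper_width: 15.3
```

```bash
python3 - <<'E'
from h import *
im,d,s=snap('wrist','w18');plan(604.2,211,177,10.5)
k=im[165:235,290:345]; cv2.imwrite('pics/w18y.png',np.clip(cv2.resize(k,None,fx=10,fy=8,interpolation=2).astype(int)*2,0,255).astype(np.uint8))
E
```

```text
at [603.8 210.7 175.5] 10.62 shift [ 0.0004 -0.0003 -0.0015] turn 0.12 | [ 0.0004 -0.0003 -0.0015] 0.123 F [ 0.1  0.3 -1.8] w 15.1 t 22.9
```

View pics/w18y.png

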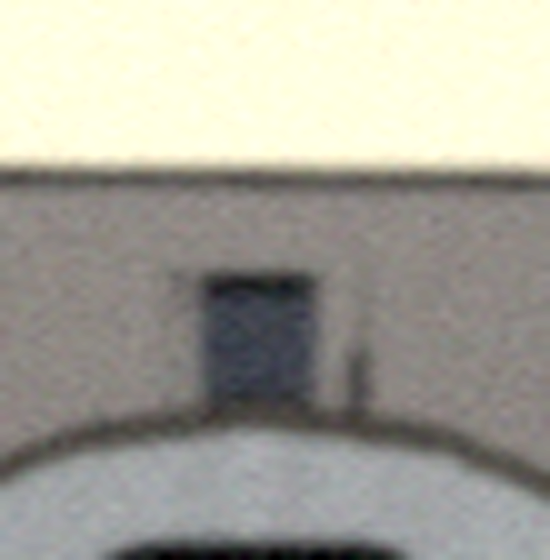

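drive_tool --pt "0 0 0.006 0 0.0" --pt "0 0 0.006 0 0.0" --pt "0 0 0.005 0 0.0" --pt "0 0 0 0 0.0" --pt "0 0.0007 0 8.2 0.0" --pt "0 0.0007 0 8.2 0.0" --pt "0 0.0007 0 8.2 0.0" --pt "0 0.0007 0 8.2 0.0" --pt "0 0.0007 0 8.2 0.0" --pt "0 0.0007 0 8.2 0.0" --pt "0 0.0007 0 8.2 0.0" --pt "0 0.0007 0 8.2 0.0" --pt "0 0.0007 0 8.2 0.0" --pt "0 0.0007 0 8.2 0.0" --pt "0 0.0007 0 8.0 0.0" --pt "0 0 0 0 0.0" --pt "0 0 0 0 0.0"

```text
clock: 24.6
position: [600.2, 204.6, 158.4]
ee_rot: [0.77, -0.637, 0.0, -0.0]
contact_force: [-0.4, 0.8, -1.4]
gripper_width: 15.2
```

```bash
python3 - <<'E'
from h import *
plan(604.2,211,177,-79.5); print(arm.read_state()['wrist_torque'])
E
```

```text
at [600.2 204.6 158.4] -79.21 shift [-0.0055 -0.0051 -0.0186] turn 0.29 | [-0.0055 -0.0051 -0.0186] 0.29 F [-0.4  0.8 -1.4] w 15.2 t 24.6
[-0.01874969  0.02480145 -0.01739655]
```

drive_tool --pt "0 0 -0.008 0 0.0" --pt "0 0 -0.008 0 0.0" --pt "0 0 -0.008 0 0.0" --pt "0 0 -0.008 0 0.0" --pt "0 0 -0.008 0 0.0" --pt "0 0 -0.01 0 0.0" --pt "0 0 -0.015 0 0.0" --pt "0 0 -0.015 0 0.0" --pt "0 0 -0.015 0 0.0" --pt "0 0 -0.015 0 0.0" --pt "0 0 -0.015 0 0.0" --pt "0 0 -0.015 0 0.0" --pt "0 0 0 0 0.0" --pt "0 0 0 0 0.0"

```text
clock: 26.0
position: [599.9, 204.6, 298.3]
ee_rot: [0.769, -0.639, -0.0, -0.0]
contact_force: [-0.3, 0.2, -4.1]
gripper_width: 15.5
```

```bash
python3 - <<'E'
from h import *
im,d,s=snap('wrist','w19');plan(613,-300,297,-79.5)
im,d,s=snap('top','t19'); cv2.imwrite('pics/t19z.png',cv2.resize(im[120:290,200:500],None,fx=2.6,fy=2.6,interpolation=2))
E
```

```text
at [599.6 204.5 297.5] -79.39 shift [0.4983 0.0797 0.0006] turn 0.11 | [0.4983 0.0797 0.0006] 0.113 F [ 0.4 -0.4 -2.4] w 15.3 t 26.05
```

View pics/w19.png

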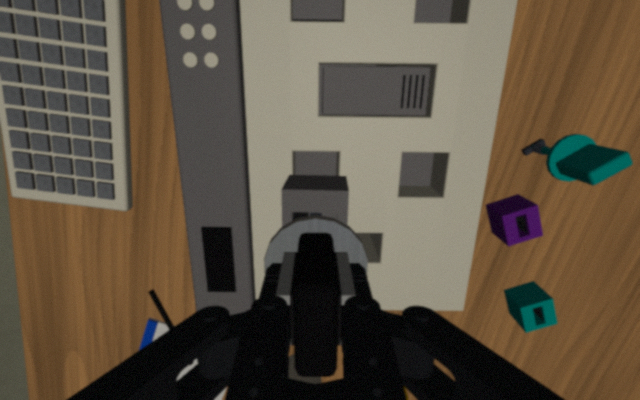

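View pics/t19z.png

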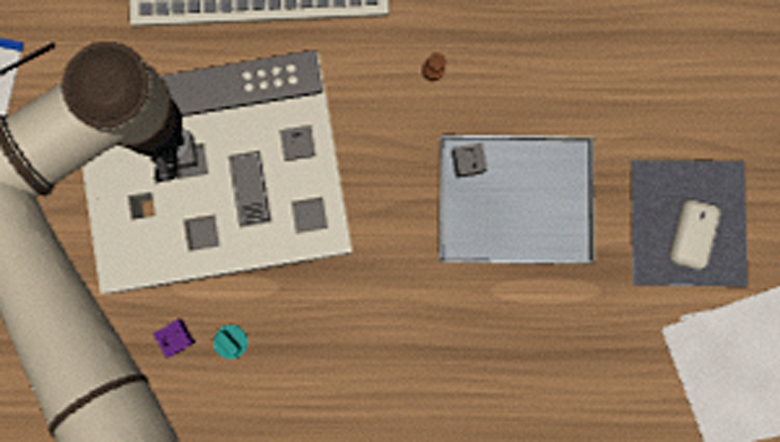

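drive_tool --pt "0.016 0.0026 0 0 0.0" --pt "0.033 0.0053 0 0 0.0" --pt "0.033 0.0053 0 0 0.0" --pt "0.033 0.0053 0 0 0.0" --pt "0.033 0.0053 0 0 0.0" --pt "0.033 0.0053 0 0 0.0" --pt "0.033 0.0053 0 0 0.0" --pt "0.033 0.0053 0 0 0.0" --pt "0.033 0.0053 0 0 0.0" --pt "0.033 0.0053 0 0 0.0" --pt "0.033 0.0053 0 0 0.0" --pt "0.033 0.0053 0 0 0.0" --pt "0.033 0.0053 0 0 0.0" --pt "0.033 0.0053 0 0 0.0" --pt "0.033 0.0053 0 0 0.0" --pt "0.02 0.003 0 0 0.0" --pt "0 0 0 0 0.0" --pt "0 0 0 0 0.0"

```text
clock: 27.9
position: [613.0, -299.9, 297.5]
ee_rot: [0.769, -0.639, -0.001, 0.0]
contact_force: [0.0, -0.8, -2.9]
gripper_width: 15.5
```

```bash
python3 - <<'E'
from h import *
im,d,s=snap('wrist','w20');plan(613,-300,111,-79.5)
im,d,s=snap('scene','s20')
E
```

```text
at [ 613.2 -299.2  297.9] -79.38 shift [0.0009 0.0002 0.1869] turn 0.12 | [0.0009 0.0002 0.1869] 0.124 F [-0.1  0.7 -2.7] w 15.4 t 27.95
```

View pics/w20.png

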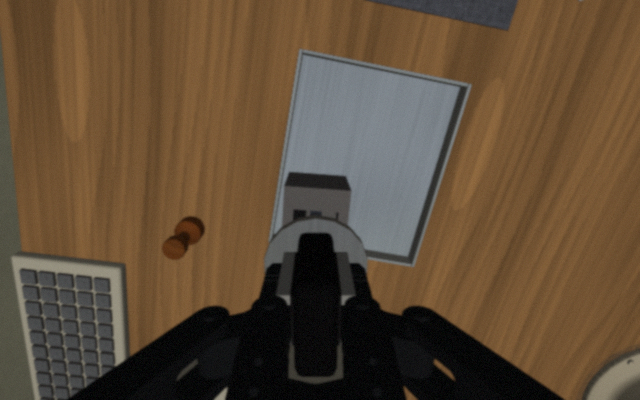

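View pics/s20.png

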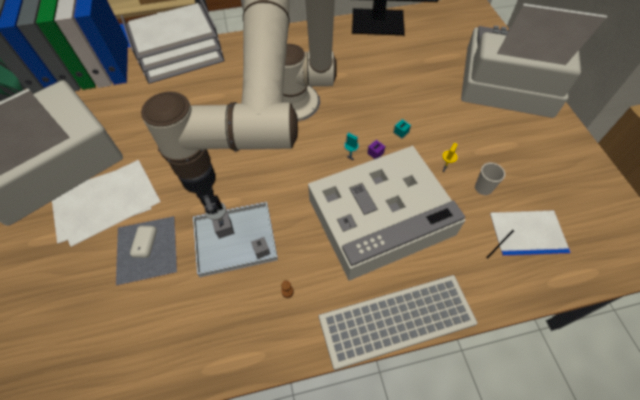

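Tray unmoved, plug 1 in its corner. Lower, turn back, lift.

drive_tool --pt "0 0 0.02 0 0.0" --pt "0 0 0.03 0 0.0" --pt "0 0 0.03 0 0.0" --pt "0 0 0.03 0 0.0" --pt "0 0 0.03 0 0.0" --pt "0 0 0.015 0 0.0" --pt "0 0 0.01 0 0.0" --pt "0 0 0.008 0 0.0" --pt "0 0 0.007 0 0.0" --pt "0 0 0.006 0 0.0" --pt "0 0 0 0 0.0" --pt "0 0 0 0 0.0"

```text
clock: 29.2
position: [613.9, -299.8, 113.1]
ee_rot: [0.77, -0.639, 0.001, -0.0]
contact_force: [0.9, -0.8, -0.8]
gripper_width: 15.5
```

drive_tool --pt "0 -0.0007 0 -8.2 0.0" --pt "0 -0.0007 0 -8.2 0.0" --pt "0 -0.0007 0 -8.2 0.0" --pt "0 -0.0007 0 -8.2 0.0" --pt "0 -0.0007 0 -8.2 0.0" --pt "0 -0.0007 0 -8.2 0.0" --pt "0 -0.0007 0 -8.2 0.0" --pt "0 -0.0007 0 -8.2 0.0" --pt "0 -0.0007 0 -8.2 0.0" --pt "0 -0.0007 0 -8.2 0.0" --pt "0 -0.0007 0 -8.0 0.0" --pt "0 0 0 0 0.0" --pt "0 0 -0.008 0 0.0" --pt "0 0 -0.008 0 0.0" --pt "0 0 -0.01 0 0.0" --pt "0 0 -0.01 0 0.0" --pt "0 0 -0.01 0 0.0" --pt "0 0 -0.01 0 0.0" --pt "0 0 0 0 0.0"

```text
clock: 31.1
position: [618.8, -294.6, 170.8]
ee_rot: [0.996, 0.093, 0.002, 0.001]
contact_force: [0.6, -0.6, -1.0]
gripper_width: 15.4
```

```bash
python3 - <<'E'
from h import *
im,d,s=snap('wrist','w21');plan(632.4,49.4,190,10.5)
E
```

```text
at [ 618.2 -294.2  169.5] 10.61 shift [ 0.0772 -0.3351 -0.0206] turn 0.11 | [ 0.0772 -0.3351 -0.0206] 0.112 F [-0.2  0.3 -2.3] w 15.4 t 31.15
```

View pics/w21.png

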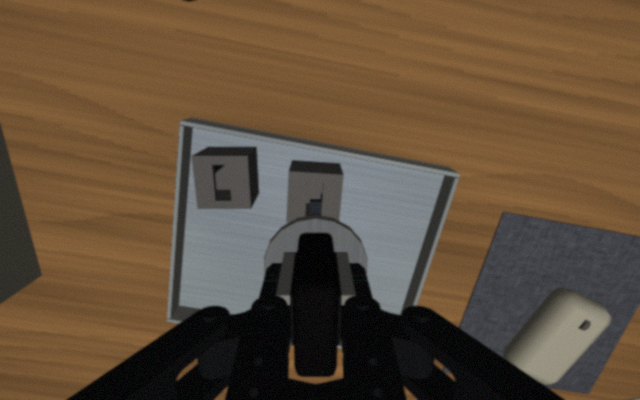

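drive_tool --pt "0 0 -0.03 0 0.0" --pt "0 0 -0.03 0 0.0" --pt "0 0 -0.02 0 0.0" --pt "0.0035 -0.0151 0 0 0.0" --pt "0.007 -0.032 0 0 0.0" --pt "0.007 -0.032 0 0 0.0" --pt "0.007 -0.032 0 0 0.0" --pt "0.007 -0.032 0 0 0.0" --pt "0.007 -0.032 0 0 0.0" --pt "0.007 -0.032 0 0 0.0" --pt "0.007 -0.032 0 0 0.0" --pt "0.007 -0.032 0 0 0.0" --pt "0.007 -0.032 0 0 0.0" --pt "0.007 -0.02 0 0 0.0" --pt "0.002 -0.012 0 0 0.0" --pt "0 0 0.03 0 0.0" --pt "0 0 0.022 0 0.0" --pt "0 0 0 0 0.0" --pt "0 0 0 0 0.0"

```text
clock: 33.05
position: [630.0, 48.8, 196.0]
ee_rot: [0.996, 0.092, -0.001, 0.0]
contact_force: [0.3, 0.6, -1.0]
gripper_width: 14.8
```

```bash
python3 - <<'E'
from h import *
im,d,s=snap('wrist','w22');plan(632.4,49.4,177,10.5)
k=im[165:235,290:345]; cv2.imwrite('pics/w22y.png',np.clip(cv2.resize(k,None,fx=10,fy=8,interpolation=2).astype(int)*2,0,255).astype(np.uint8))
E
```

```text
at [630.7  48.9 197.2] 10.62 shift [ 0.0017 -0.0002  0.0202] turn 0.12 | [ 0.0017 -0.0002  0.0202] 0.116 F [ 0.7 -0.5 -2. ] w 15.1 t 33.1
```

View pics/w22y.png

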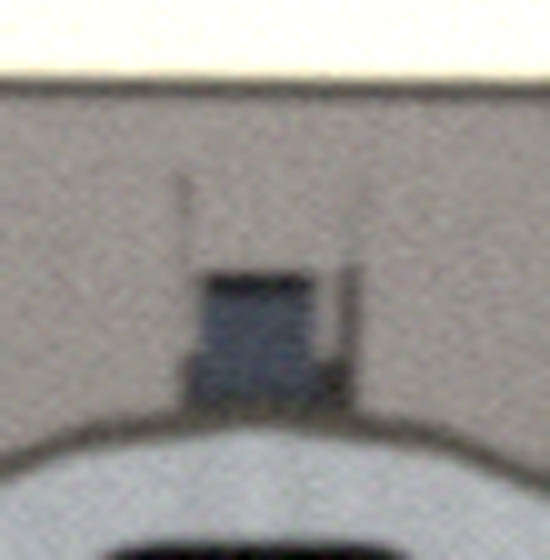

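drive_tool --pt "0.0021 -0.0002 0 0 0.0" --pt "0 0 0 0 0.0" --pt "0 0 0.008 0 0.0" --pt "0 0 0.006 0 0.0" --pt "0 0 0.004 0 0.0" --pt "0 0 0.003 0 0.0" --pt "0 0 0 0 0.0" --pt "0 0 0 0 0.0"

```text
clock: 33.9
position: [632.4, 49.7, 175.3]
ee_rot: [0.996, 0.093, 0.0, 0.0]
contact_force: [-0.6, 0.8, -0.7]
gripper_width: 15.5
```

```bash
python3 - <<'E'
from h import *
im,d,s=snap('wrist','w23');plan(632.4,49.4,159,10.5)
k=im[165:235,290:345]; cv2.imwrite('pics/w23y.png',np.clip(cv2.resize(k,None,fx=10,fy=8,interpolation=2).astype(int)*2,0,255).astype(np.uint8))
E
```

```text
at [632.4  49.7 175.5] 10.62 shift [-0.0001  0.0003  0.0165] turn 0.12 | [-0.0001  0.0003  0.0165] 0.124 F [-0.3  0.1 -1.4] w 15.2 t 33.95
```

View pics/w23y.png

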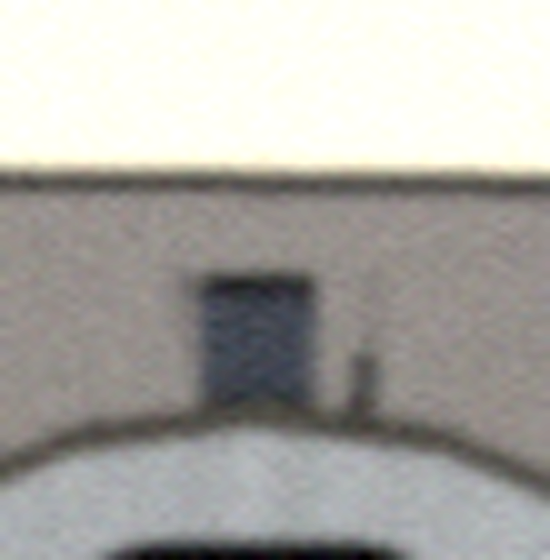

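Entered. Go on down, turn, and lift.

drive_tool --pt "0 0.0003 0.006 0 0.0" --pt "0 0 0.006 0 0.0" --pt "0 0 0.005 0 0.0" --pt "0 0 0 0 0.0" --pt "0 0.0007 0 8.2 0.0" --pt "0 0.0007 0 8.2 0.0" --pt "0 0.0007 0 8.2 0.0" --pt "0 0.0007 0 8.2 0.0" --pt "0 0.0007 0 8.2 0.0" --pt "0 0.0007 0 8.2 0.0" --pt "0 0.0007 0 8.2 0.0" --pt "0 0.0007 0 8.2 0.0" --pt "0 0.0007 0 8.2 0.0" --pt "0 0.0007 0 8.2 0.0" --pt "0 0.0007 0 8.0 0.0" --pt "0 0 0 0 0.0" --pt "0 0 0 0 0.0"

```text
clock: 35.65
position: [628.9, 43.4, 158.4]
ee_rot: [0.77, -0.638, 0.0, -0.0]
contact_force: [0.0, -0.0, -1.5]
gripper_width: 15.1
```

drive_tool --pt "0 0 -0.008 0 0.0" --pt "0 0 -0.008 0 0.0" --pt "0 0 -0.008 0 0.0" --pt "0 0 -0.008 0 0.0" --pt "0 0 -0.008 0 0.0" --pt "0 0 -0.01 0 0.0" --pt "0 0 -0.015 0 0.0" --pt "0 0 -0.015 0 0.0" --pt "0 0 -0.015 0 0.0" --pt "0 0 -0.015 0 0.0" --pt "0 0 -0.015 0 0.0" --pt "0 0 -0.015 0 0.0" --pt "0 0 0 0 0.0" --pt "0 0 0 0 0.0"

```text
clock: 37.05
position: [628.6, 43.5, 298.3]
ee_rot: [0.769, -0.639, -0.0, -0.0]
contact_force: [0.1, -0.0, -3.5]
gripper_width: 15.2
```

```bash
python3 - <<'E'
from h import *
im,d,s=snap('wrist','w24');plan(613,-373,297,-79.5)
im,d,s=snap('top','t24'); cv2.imwrite('pics/t24z.png',cv2.resize(im[120:290,200:500],None,fx=2.6,fy=2.6,interpolation=2))
E
```

```text
at [628.3  43.5 297.5] -79.39 shift [4.065e-01 9.170e-02 4.000e-04] turn 0.11 | [4.065e-01 9.170e-02 4.000e-04] 0.112 F [-0.1  0.3 -2.6] w 15.4 t 37.1
```

View pics/w24.png

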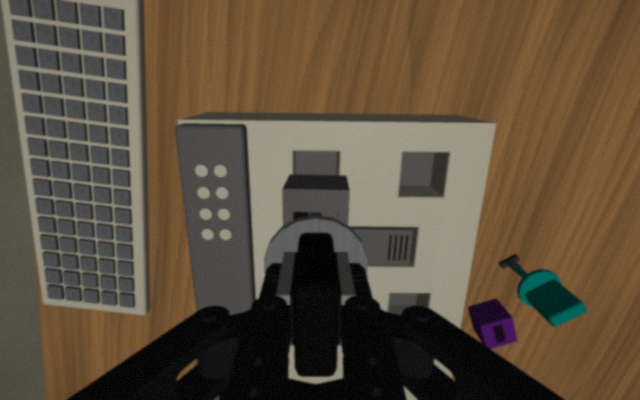

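View pics/t24z.png

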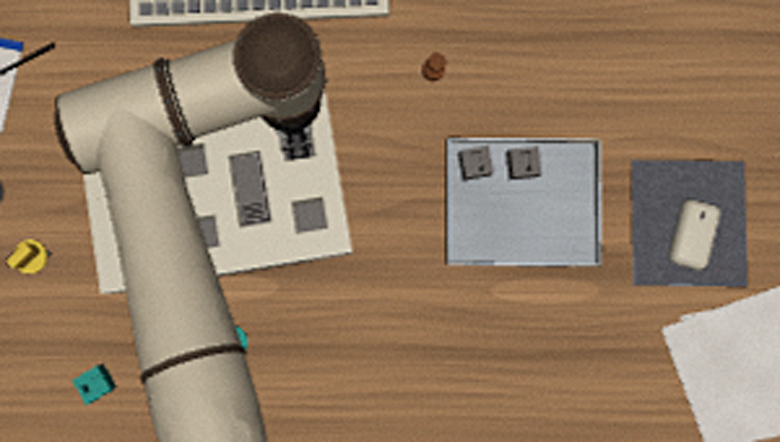

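drive_tool --pt "0.016 0.004 0 0 0.0" --pt "0.032 0.008 0 0 0.0" --pt "0.032 0.008 0 0 0.0" --pt "0.032 0.008 0 0 0.0" --pt "0.032 0.008 0 0 0.0" --pt "0.032 0.008 0 0 0.0" --pt "0.032 0.008 0 0 0.0" --pt "0.032 0.008 0 0 0.0" --pt "0.032 0.008 0 0 0.0" --pt "0.032 0.008 0 0 0.0" --pt "0.032 0.008 0 0 0.0" --pt "0.032 0.008 0 0 0.0" --pt "0.03 0.006 0 0 0.0" --pt "0.017 0.002 0 0 0.0" --pt "0 0 0 0 0.0" --pt "0 0 0 0 0.0"

```text
clock: 38.75
position: [606.3, -383.5, 297.0]
ee_rot: [0.769, -0.639, -0.001, 0.0]
contact_force: [0.0, -0.6, -3.2]
gripper_width: 15.2
```

```bash
python3 - <<'E'
from h import *
im,d,s=snap('wrist','w25');plan(606,-383,111,-79.5)
im,d,s=snap('top','t25');im,d,s=snap('scene','s25')
E
```

```text
at [ 606.5 -382.8  297.5] -79.4 shift [0.0002 0.0003 0.1865] turn 0.1 | [0.0002 0.0003 0.1865] 0.104 F [-0.2  0.1 -3.1] w 15.3 t 38.8
```

View pics/w25.png

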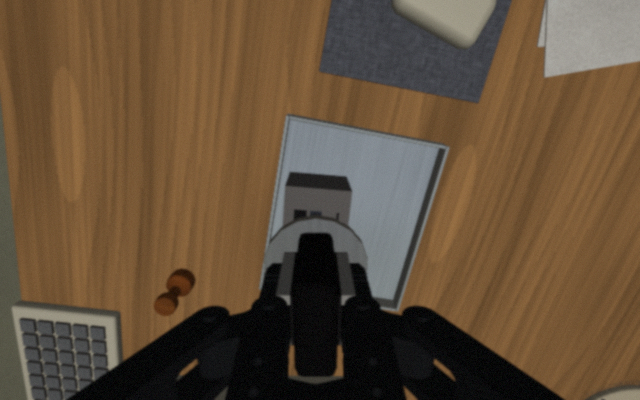

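View pics/s25.png

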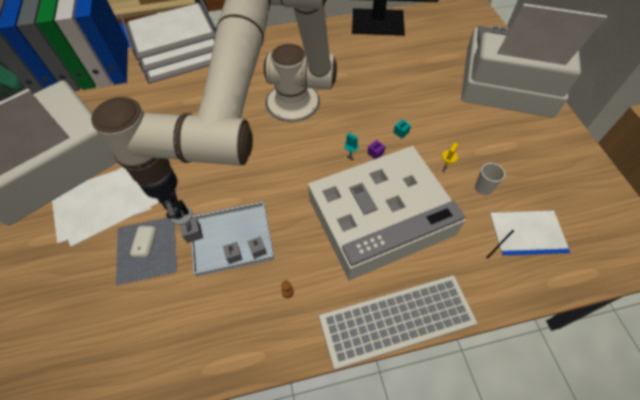

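```bash
python3 - <<'E'
from h import *
im,d,s=load('w25')
W=ray('wrist',[[289,115],[447,147],[398,311]],28,s)[:,:2]; print(W.round(1))
P=pts('wrist',d,s)[185:210:6,288:350:10]; print(P[0].round(0).tolist(),P[3].round(0).tolist())
im,d,s=load('t25'); cv2.imwrite('pics/t25z.png',cv2.resize(im[150:240,350:490],None,fx=5.5,fy=5.5,interpolation=2))
E
```

```text
[[ 644.7 -425.8]
 [ 451.6 -423.5]
 [ 449.1 -186. ]]
[[627.0, -400.0, 224.0], [621.0, -401.0, 223.0], [614.0, -401.0, 220.0], [607.0, -402.0, 218.0], [601.0, -403.0, 216.0], [594.0, -403.0, 213.0], [586.0, -403.0, 210.0]] [[625.0, -389.0, 227.0], [619.0, -390.0, 226.0], [612.0, -391.0, 227.0], [606.0, -393.0, 228.0], [599.0, -394.0, 227.0], [593.0, -394.0, 226.0], [586.0, -396.0, 226.0]]
```

View pics/t25z.png

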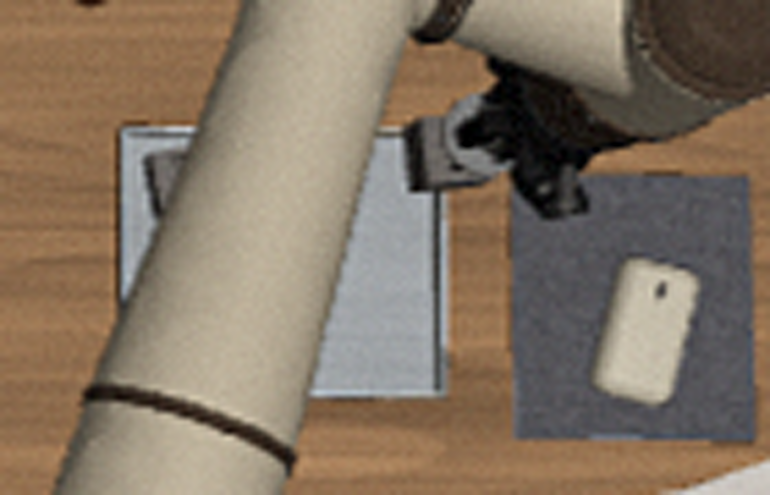

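drive_tool --pt "0 0 0.02 0 0.0" --pt "0 0 0.03 0 0.0" --pt "0 0 0.03 0 0.0" --pt "0 0 0.03 0 0.0" --pt "0 0 0.03 0 0.0" --pt "0 0 0.015 0 0.0" --pt "0 0 0.01 0 0.0" --pt "0 0 0.008 0 0.0" --pt "0 0 0.007 0 0.0" --pt "0 0 0.006 0 0.0" --pt "0 0 0 0 0.0" --pt "0 0 0 0 0.0"

```text
clock: 40.1
position: [607.4, -383.2, 113.1]
ee_rot: [0.77, -0.639, 0.001, -0.0]
contact_force: [0.1, -0.1, -2.4]
gripper_width: 15.6
```

drive_tool --pt "0 -0.0007 0 -8.2 0.0" --pt "0 -0.0007 0 -8.2 0.0" --pt "0 -0.0007 0 -8.2 0.0" --pt "0 -0.0007 0 -8.2 0.0" --pt "0 -0.0007 0 -8.2 0.0" --pt "0 -0.0007 0 -8.2 0.0" --pt "0 -0.0007 0 -8.2 0.0" --pt "0 -0.0007 0 -8.2 0.0" --pt "0 -0.0007 0 -8.2 0.0" --pt "0 -0.0007 0 -8.2 0.0" --pt "0 -0.0007 0 -8.0 0.0" --pt "0 0 0 0 0.0" --pt "0 0 -0.008 0 0.0" --pt "0 0 -0.008 0 0.0" --pt "0 0 -0.01 0 0.0" --pt "0 0 -0.02 0 0.0" --pt "0 0 -0.03 0 0.0" --pt "0 0 -0.03 0 0.0" --pt "0 0 -0.02 0 0.0" --pt "0 0 0 0 0.0"

```text
clock: 42.1
position: [612.9, -378.5, 244.2]
ee_rot: [0.996, 0.092, 0.004, 0.003]
contact_force: [0.0, 0.5, 0.2]
gripper_width: 14.9
```

```bash
python3 - <<'E'
from h import *
im,d,s=snap('wrist','w26');plan(530.3,282.4,240,10.5)
E
```

```text
at [ 612.  -377.8  241.1] 10.59 shift [ 4.100e-02 -6.639e-01 -4.000e-04] turn 0.09 | [ 4.100e-02 -6.639e-01 -4.000e-04] 0.085 F [-0.7  0.2 -2.5] w 15.1 t 42.15
```

View pics/w26.png

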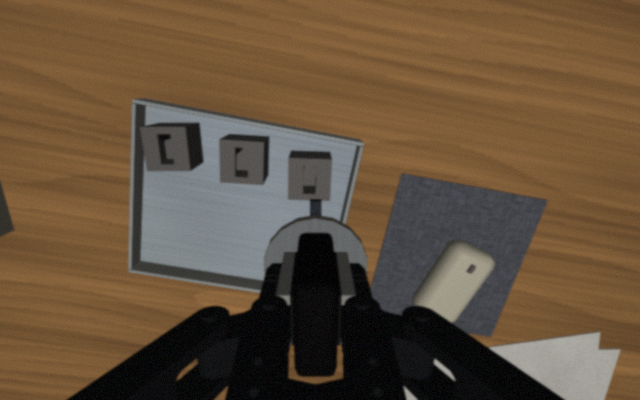

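drive_tool --pt "0.001 -0.017 0 0 0.0" --pt "0.0024 -0.035 0 0 0.0" --pt "0.0024 -0.035 0 0 0.0" --pt "0.0024 -0.035 0 0 0.0" --pt "0.0024 -0.035 0 0 0.0" --pt "0.0024 -0.035 0 0 0.0" --pt "0.0024 -0.035 0 0 0.0" --pt "0.0024 -0.035 0 0 0.0" --pt "0.0024 -0.035 0 0 0.0" --pt "0.0024 -0.035 0 0 0.0" --pt "0.0024 -0.035 0 0 0.0" --pt "0.0024 -0.035 0 0 0.0" --pt "0.0024 -0.035 0 0 0.0" --pt "0.0024 -0.035 0 0 0.0" --pt "0.0024 -0.035 0 0 0.0" --pt "0.0024 -0.035 0 0 0.0" --pt "0.0024 -0.035 0 0 0.0" --pt "0.0024 -0.035 0 0 0.0" --pt "0.0024 -0.035 0 0 0.0" --pt "0.0018 -0.017 0 0 0.0"

```text
clock: 44.15
position: [532.9, 285.7, 236.5]
ee_rot: [0.996, 0.093, -0.001, 0.001]
contact_force: [0.6, 0.1, -1.3]
gripper_width: 15.5
```

drive_tool --pt "0 0 0 0 0.0" --pt "0 0 0.02 0 0.0" --pt "0 0 0 0 0.0"

```text
clock: 44.45
position: [532.3, 281.6, 215.0]
ee_rot: [0.996, 0.092, -0.003, 0.002]
contact_force: [-0.3, -1.1, -2.1]
gripper_width: 15.3
```

```bash
python3 - <<'E'
from h import *
im,d,s=snap('wrist','w27');plan(535.5,283.4,190,10.5)
E
```

```text
at [533.3 281.9 216.5] 10.54 shift [ 0.0026 -0.0012  0.0265] turn 0.04 | [ 0.0026 -0.0012  0.0265] 0.043 F [-0.4  0.  -0.5] w 15.6 t 44.5
```

View pics/w27.png

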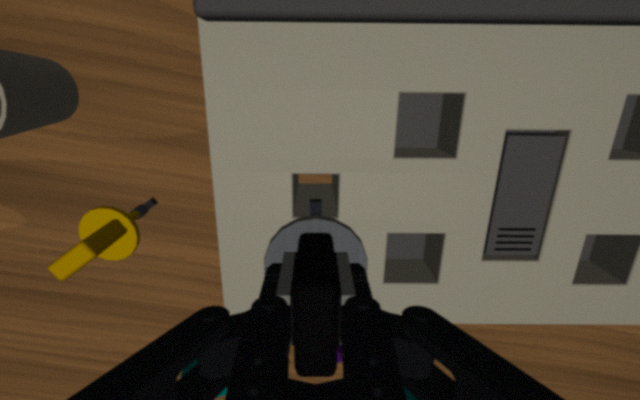

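drive_tool --pt "0.0024 -0.0012 0 0 0.0" --pt "0 0 0 0 0.0" --pt "0 0 0.012 0 0.0" --pt "0 0 0.012 0 0.0" --pt "0 0 0.01 0 0.0" --pt "0 0 0.006 0 0.0" --pt "0 0 0 0 0.0" --pt "0 0 0 0 0.0"

```text
clock: 45.3
position: [536.5, 285.3, 178.3]
ee_rot: [0.996, 0.093, 0.0, 0.0]
contact_force: [0.8, -1.0, -1.2]
gripper_width: 15.4
```

```bash
python3 - <<'E'
from h import *
im,d,s=snap('wrist','w28');plan(535.5,283.4,115,10.5); cv2.imwrite('pics/w28y.png',np.clip(cv2.resize(im[150:250,260:380],None,fx=6,fy=6).astype(int)*2,0,255).astype(np.uint8))
E
```

```text
at [536.6 285.5 178.7] 10.63 shift [-0.0015  0.0019  0.0637] turn 0.13 | [-0.0015  0.0019  0.0637] 0.132 F [-0.1  0.1 -1.8] w 15.0 t 45.35
```

View pics/w28y.png

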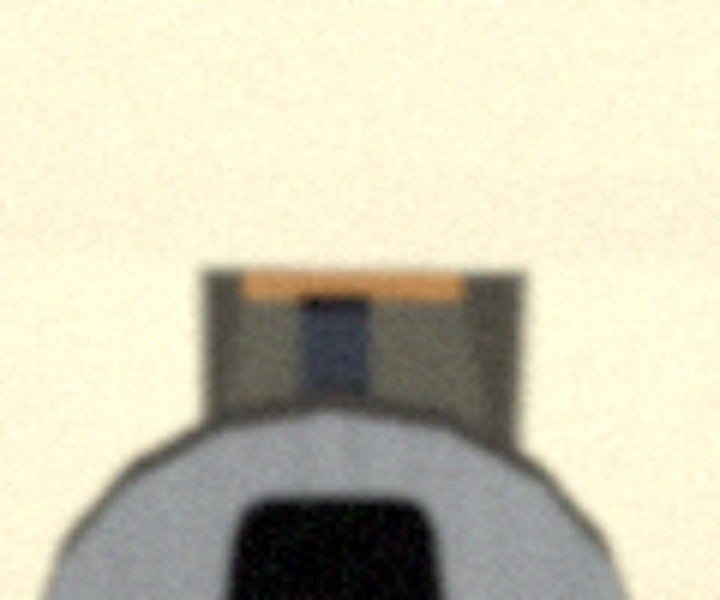

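drive_tool --pt "-0.0016 0.0019 0 0 0.0" --pt "0 0 0.01 0 0.0" --pt "0 0 0.015 0 0.0" --pt "0 0 0.015 0 0.0" --pt "0 0 0.01 0 0.0" --pt "0 0 0.007 0 0.0" --pt "0 0 0.005 0 0.0" --pt "0 0 0 0 0.0" --pt "0 0 0 0 0.0"

```text
clock: 46.25
position: [535.4, 283.3, 116.7]
ee_rot: [0.996, 0.093, 0.0, -0.0]
contact_force: [-0.1, -0.3, -2.0]
gripper_width: 15.4
```

```bash
python3 - <<'E'
from h import *
im,d,s=snap('wrist','w29');plan(535.5,283.4,113,10.5)
E
```

```text
at [535.5 283.4 117. ] 10.63 shift [0.    0.    0.004] turn 0.13 | [0.    0.    0.004] 0.13 F [ 0.7  0.3 -0.9] w 15.1 t 46.3
```

View pics/w29.png

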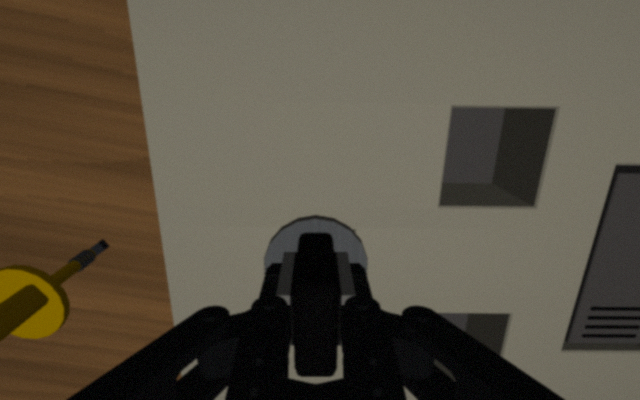

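drive_tool --pt "0 0 0.003 0 0.0" --pt "0 0 0.001 0 0.0" --pt "0 0 0 0 0.0" --pt "0 0 0 0 0.025" --pt "0 0 0 0 0.04" --pt "0 0 0 0 0.06" --pt "0 0 0 0 0.085" --pt "0 0 0 0 0.085" --pt "0 0 0 0 0.085" --pt "0 0 0 0 0.085"

```text
clock: 47.3
position: [535.1, 283.1, 112.2]
ee_rot: [0.996, 0.093, -0.0, 0.0]
contact_force: [0.7, 0.5, -0.3]
gripper_width: 84.4
```

```bash
python3 - <<'E'
from h import *
im,d,s=snap('wrist','w30');plan(535.5,283.4,113,10.5)
E
```

```text
at [535.1 283.1 112.3] 10.62 shift [ 0.0005 -0.0002 -0.0007] turn 0.12 | [ 0.0005 -0.0002 -0.0007] 0.12 F [0.2 0.1 0.3] w 85.2 t 47.35
```

View pics/w30.png

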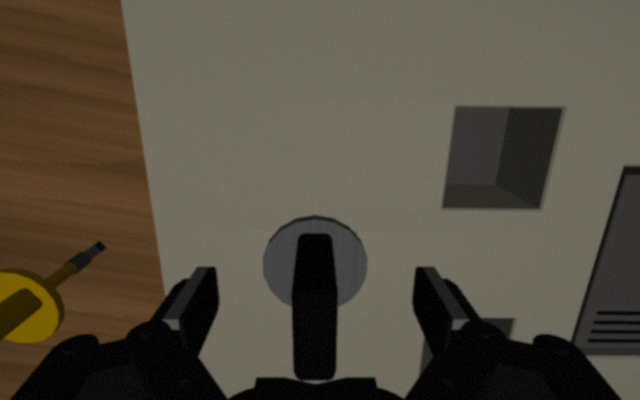

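drive_tool --pt "0 0 -0.02 0 0.085" --pt "0 0 -0.03 0 0.085" --pt "0 0 -0.04 0 0.085" --pt "0 0 -0.04 0 0.085" --pt "0 0 -0.03 0 0.085" --pt "0 0.03 -0.01 0 0.085" --pt "0 0.03 0 0 0.085" --pt "0 0.03 0 0 0.085" --pt "0 0.03 0 0 0.085" --pt "0 0.03 0 0 0.02" --pt "0 0.015 0 0 0.0" --pt "0 0 0 0 0.0" --pt "0 0 0 0 0.0"

```text
clock: 48.65
position: [565.5, 121.2, 282.3]
ee_rot: [0.996, 0.092, 0.0, -0.0]
contact_force: [-0.1, 0.4, -0.6]
gripper_width: 27.7
```

```bash
python3 - <<'E'
from h import *
im,d,s=snap('wrist','w31');plan(559.5,120,280,10.5)
cv2.imwrite('pics/w31z.png',np.clip(cv2.resize(im,None,fx=1.25,fy=1.25,interpolation=2).astype(int)*1.7,0,255).astype(np.uint8))
r=blobs('w31')
im,d,s=snap('top','t31'); cv2.imwrite('pics/t31z.png',cv2.resize(im[120:290,200:500],None,fx=2.6,fy=2.6,interpolation=2))
E
```

```text
at [565.5 121.6 282.2] 10.65 shift [-0.0062  0.0005  0.0022] turn 0.15 | [-0.0062  0.0005  0.0022] 0.147 F [ 0.3  0.6 -0.3] w 20.1 t 48.7
[396. 232.] 1856.5 [519.4  28.2] [47.2 47.8] 10.6
[236. 231.] 1857.0 [490.5 189.7] [47.2 47.7] 10.2
[136. 184.] 3168.0 [523.2 294.8] [51.3 80.2] 36.1
[317. 178.] 5154.5 [557.8 118.3] [108.   48.7] 10.1
[406. 123.] 2548.5 [627.6  47.2] [46.6 47.6] 10.6
[229. 121.] 2562.5 [598.8 209. ] [47.4 47.5] 10.2
th 90.0 125.0
```

View pics/w31z.png

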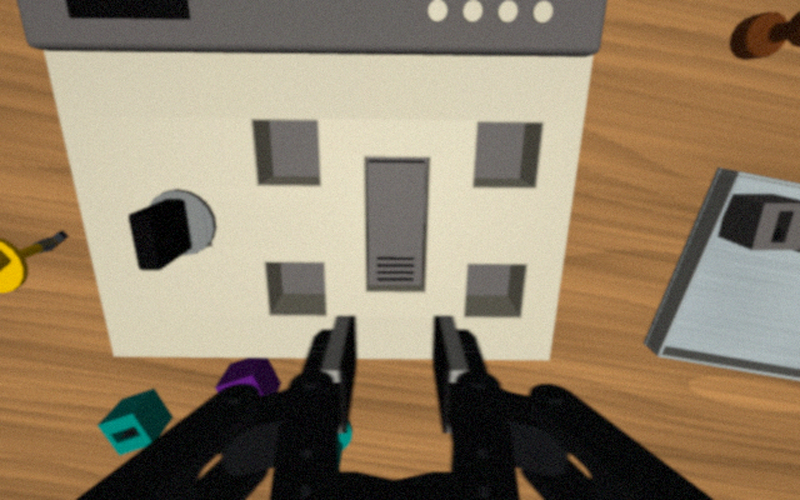

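View pics/t31z.png

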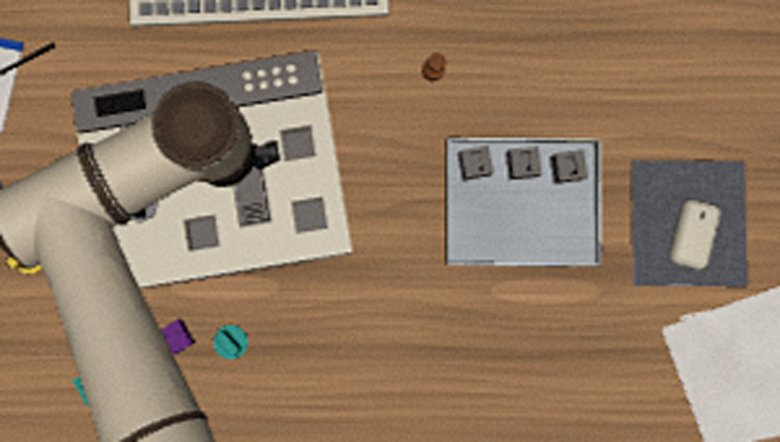

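```bash
python3 - <<'E'
from h import *
im,d,s=load('w31'); P=pts('wrist',d,s)
print('grip top',[P[v,u].round(0).tolist() for u,v in [(110,185),(115,200),(120,190),(140,190),(165,175)]])
k=im[115:245,280:355]; cv2.imwrite('pics/sp.png',np.clip(cv2.resize(k,None,fx=5,fy=4.6,interpolation=2).astype(int)*2,0,255).astype(np.uint8))
print(plan(520.6,113,120,10.3))
E
```

```text
grip top [[540.0, 286.0, 158.0], [527.0, 282.0, 157.0], [537.0, 278.0, 157.0], [530.0, 274.0, 131.0], [539.0, 262.0, 107.0]]
at [565.4 121.8 282.3] 10.68 shift [-0.0457  0.0004  0.1623] turn 0.38 | [-0.0457  0.0004  0.1623] 0.376 F [-0.8  0.  -1.1] w 12.4 t 48.75
None
```

View pics/sp.png

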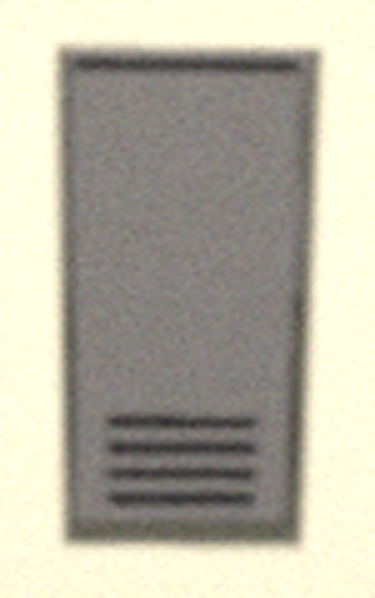

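drive_tool --pt "-0.022 0.0002 0 0.3 0.0" --pt "-0.0232 0.0002 0 0 0.0" --pt "0 0 0.03 0 0.0" --pt "0 0 0.04 0 0.0" --pt "0 0 0.04 0 0.0" --pt "0 0 0.035 0 0.0" --pt "0 0 0.015 0 0.0" --pt "0 0 0 0 0.0" --pt "0 0 0 0 0.0"

```text
clock: 49.65
position: [521.7, 113.2, 122.9]
ee_rot: [0.996, 0.091, 0.0, 0.0]
contact_force: [0.1, -0.4, 0.1]
gripper_width: 0.4
```

```bash
python3 - <<'E'
from h import *
im,d,s=snap('wrist','w32');plan(521,113,77,10.3)
E
```

```text
at [522.  113.3 123.5] 10.4 shift [-0.0012  0.0001  0.0465] turn 0.1 | [-0.0012  0.0001  0.0465] 0.096 F [ 0.2 -0.6  0.4] w -0.2 t 49.7
```

View pics/w32.png

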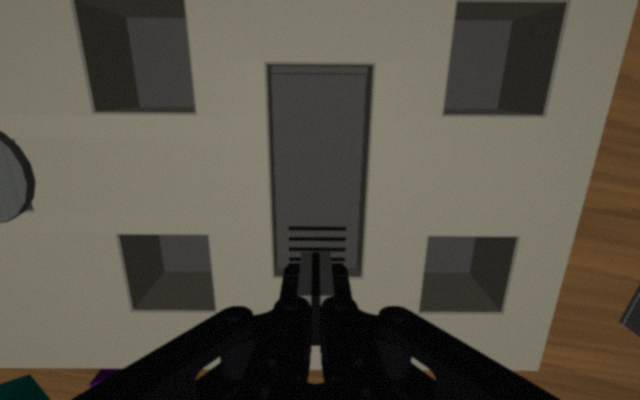

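drive_tool --pt "-0.001 0 0.01 0 0.0" --pt "0 0 0.008 0 0.0" --pt "0 0 0.006 0 0.0" --pt "0 0 0.005 0 0.0" --pt "0 0 0.005 0 0.0" --pt "0 0 0.005 0 0.0" --pt "0 0 0.004 0 0.0" --pt "0 0 0.003 0 0.0" --pt "0 0 0 0 0.0" --pt "0 0 0 0 0.0"

```text
clock: 50.7
position: [520.7, 112.1, 83.5]
ee_rot: [0.996, 0.092, 0.002, 0.001]
contact_force: [-17.8, -1.1, 43.0]
gripper_width: 0.0
```

```bash
python3 - <<'E'
from h import *
im,d,s=snap('wrist','w33');plan(521,113,77,10.3)
E
```

```text
at [520.7 112.1  83.5] 10.5 shift [ 0.0004 -0.0008  0.0065] turn 0.2 | [ 0.0004 -0.0008  0.0065] 0.195 F [-16.6  -1.7  42.6] w -0.2 t 50.75
```

View pics/w33.png

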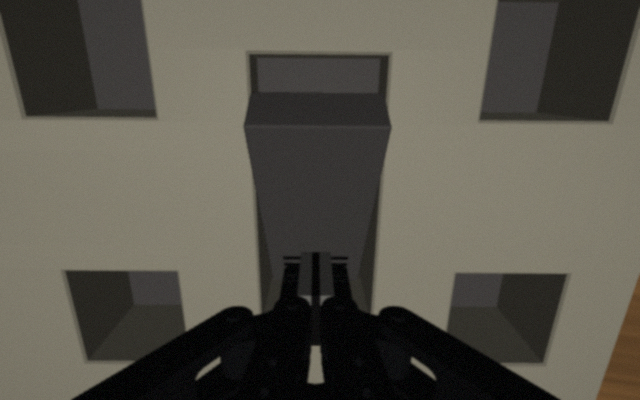

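drive_tool --pt "0 0 -0.005 0 0.0" --pt "0 0 -0.01 0 0.0" --pt "0 0 -0.02 0 0.0" --pt "0 0 -0.02 0 0.0" --pt "0 0 0 0 0.0"

```text
clock: 51.25
position: [522.1, 113.0, 133.8]
ee_rot: [0.996, 0.09, 0.003, -0.001]
contact_force: [-0.1, 0.7, -0.0]
gripper_width: 0.0
```

```bash
python3 - <<'E'
from h import *
im,d,s=snap('wrist','w34');plan(521,113,77,10.3)
P=pts('wrist',d,s); a=np.radians(10.2)
ex=np.array([np.cos(a),np.sin(a)]);ey=np.array([-ex[1],ex[0]])
sel=(abs((P[...,:2]-[559.5,120])@ey)<15)&(P[...,2]>60)&(P[...,2]<160)
X=((P[...,:2]-[559.5,120])@ex)
for x0 in range(-30,75,5):
    m=sel&(abs(X-x0)<2.5); 
    if m.sum()>5: print(x0,np.round(np.percentile(P[...,2][m],[5,50,95]),0))
E
```

```text
at [521.  112.6 132.2] 10.32 shift [-0.0001 -0.0004  0.0552] turn 0.02 | [-0.0001 -0.0004  0.0552] 0.018 F [-0.9 -0.1 -0.1] w -0.1 t 51.3
-30 [ 86. 148. 159.]
-25 [ 89. 144. 159.]
-20 [91. 93. 95.]
-15 [95. 96. 98.]
-10 [ 98.  99. 101.]
-5 [101. 103. 104.]
0 [104. 106. 107.]
5 [107. 109. 110.]
10 [110. 112. 114.]
15 [113. 115. 117.]
20 [117. 118. 120.]
25 [120. 121. 123.]
30 [122. 124. 125.]
35 [114. 118. 122.]
40 [ 82. 110. 114.]
45 [81. 82. 83.]
50 [81. 83. 99.]
55 [ 99. 100. 101.]
60 [ 99. 100. 101.]
65 [ 99. 100. 101.]
70 [ 99. 100. 102.]
```

View pics/w34.png

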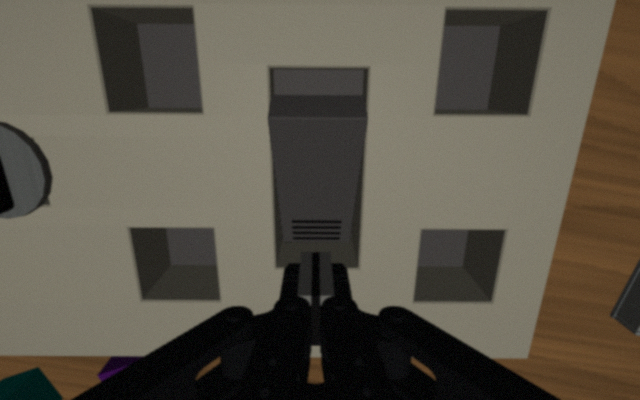

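drive_tool --pt "0 0 -0.03 0 0.03" --pt "0 0 -0.02 0 0.06" --pt "0.03 0 0 0 0.07" --pt "0.03 0 0 0 0.07" --pt "0.012 0 0 0 0.07" --pt "0 0 0.02 0 0.07" --pt "0 0 0.02 0 0.07" --pt "0 0 0.015 0 0.07" --pt "0 0 0.008 0 0.07" --pt "0 0 0 0 0.07" --pt "0 0 0 0 0.07"

```text
clock: 52.4
position: [591.2, 125.1, 118.3]
ee_rot: [0.996, 0.09, 0.0, 0.0]
contact_force: [0.4, -0.1, 0.5]
gripper_width: 69.9
```

```bash
python3 - <<'E'
from h import *
im,d,s=snap('wrist','w35');plan(592,125.8,103,10.3)
E
```

```text
at [591.5 125.3 118.9] 10.33 shift [ 0.0006 -0.0004  0.0159] turn 0.03 | [ 0.0006 -0.0004  0.0159] 0.031 F [0.9 0.8 0.4] w 69.7 t 52.45
```

View pics/w35.png

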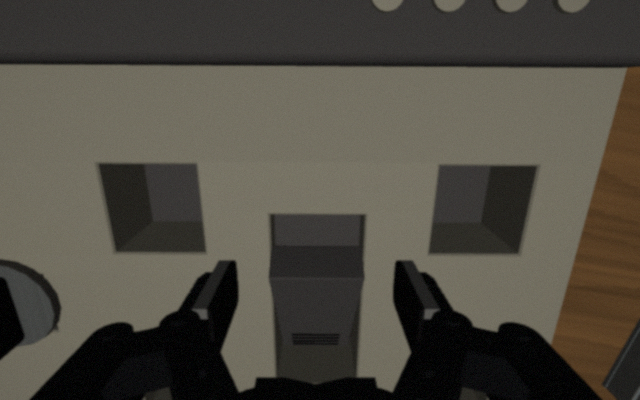

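drive_tool --pt "0 0 0.008 0 0.07" --pt "0 0 0.006 0 0.07" --pt "0 0 0.003 0 0.07" --pt "0 0 0 0 0.06" --pt "0 0 0 0 0.05" --pt "0 0 0 0 0.03" --pt "0 0 0 0 0.0" --pt "0 0 0 0 0.0" --pt "0 0 0 0 0.0" --pt "0 0 0 0 0.0"

```text
clock: 53.45
position: [591.1, 125.1, 101.6]
ee_rot: [0.996, 0.09, 0.0, -0.0]
contact_force: [-0.2, 0.8, 1.4]
gripper_width: 42.4
```

```bash
python3 - <<'E'
from h import *
im,d,s=snap('wrist','w36');plan(592,125.8,103,10.3)
E
```

```text
at [591.1 125.1 101.5] 10.32 shift [ 0.0011 -0.0005 -0.0015] turn 0.02 | [ 0.0011 -0.0005 -0.0015] 0.023 F [-0.5 -0.   1.5] w 42.7 t 53.5
```

View pics/w36.png

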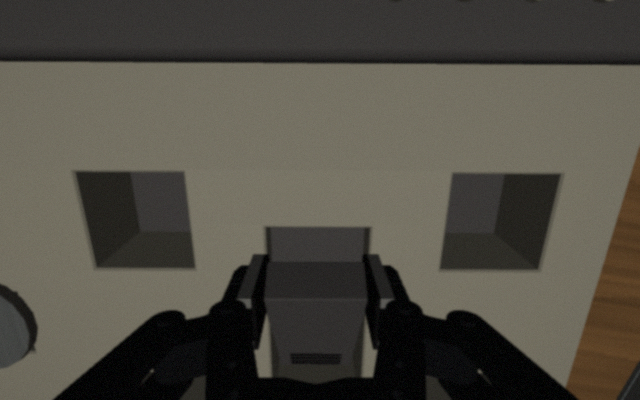

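drive_tool --pt "0 0 -0.005 0 0.0" --pt "0 0 -0.01 0 0.0" --pt "0 0 -0.015 0 0.0" --pt "0 0 -0.02 0 0.0" --pt "0 0 -0.03 0 0.0" --pt "0 0 -0.03 0 0.0" --pt "0 0 -0.02 0 0.0" --pt "0 0 0 0 0.0" --pt "0 0 0 0 0.0"

```text
clock: 54.4
position: [590.6, 125.1, 231.4]
ee_rot: [0.996, 0.09, 0.0, -0.0]
contact_force: [-0.1, 0.8, -2.1]
gripper_width: 42.5
```

```bash
python3 - <<'E'
from h import *
im,d,s=snap('wrist','w37');plan(592,125.8,103,10.3)
im,d,s=snap('scene','s37'); cv2.imwrite('pics/s37z.png',cv2.resize(im[80:300,170:480],None,fx=2.5,fy=2.5,interpolation=2))
E
```

```text
at [590.2 124.9 230.4] 10.3 shift [ 0.0021 -0.0005  0.1274] turn -0.0 | [ 0.0021 -0.0005  0.1274] -0.0 F [ 0.1  0.5 -1.3] w 42.9 t 54.45
```

View pics/w37.png

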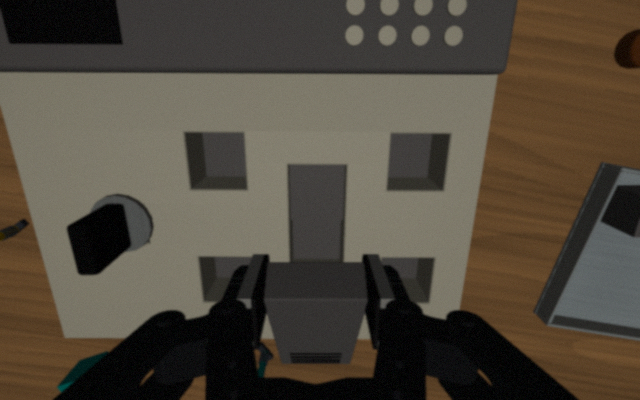

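View pics/s37z.png

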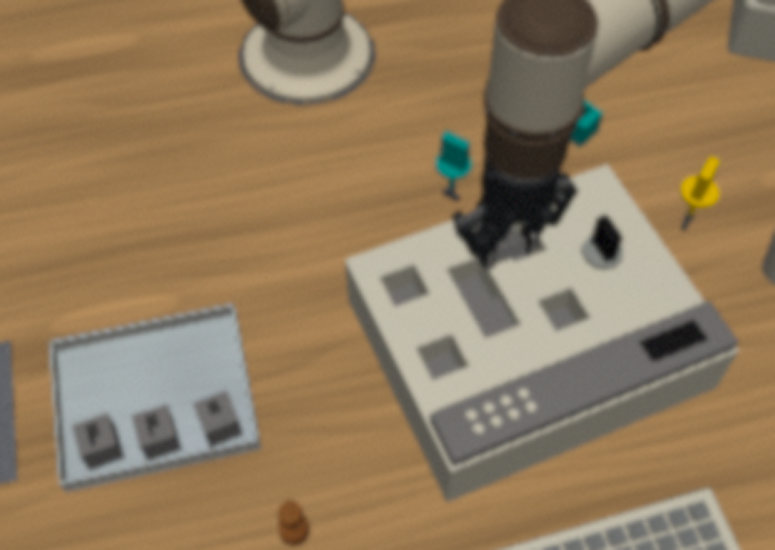

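drive_tool --pt "0 0 -0.02 8.4 0.0" --pt "0 0 0 8.4 0.0" --pt "0 0 0 8.4 0.0" --pt "0 0 0 8.4 0.0" --pt "0 0 0 8.4 0.0" --pt "0 0 0 8.4 0.0" --pt "0 0 0 8.4 0.0" --pt "0 0 0 8.4 0.0" --pt "0 0 0 8.4 0.0" --pt "0 0 0 8.4 0.0" --pt "0 0 0 8.4 0.0" --pt "0 0 0 8.0 0.0" --pt "0 0 0 0 0.0"

```text
clock: 55.8
position: [590.4, 124.8, 249.6]
ee_rot: [-0.707, 0.708, 0.001, -0.002]
contact_force: [0.2, 0.1, -0.5]
gripper_width: 42.6
```

drive_tool --pt "0.016 0.003 0 0 0.0" --pt "0.03 0.005 0 0 0.0" --pt "0.03 0.005 0 0 0.0" --pt "0.03 0.005 0 0 0.0" --pt "0.03 0.005 0 0 0.0" --pt "0.03 0.005 0 0 0.0" --pt "0.03 0.005 0 0 0.0" --pt "0.03 0.005 0 0 0.0" --pt "0.03 0.005 0 0 0.0" --pt "0.03 0.005 0 0 0.0" --pt "0.03 0.005 0 0 0.0" --pt "0.03 0.005 0 0 0.0" --pt "0.03 0.005 0 0 0.0" --pt "0.03 0.005 0 0 0.0" --pt "0.03 0.006 0 0 0.0" --pt "0.03 0.008 0 0 0.0" --pt "0.004 0 0 0 0.0" --pt "0 0 0 0 0.0" --pt "0 0 0 0 0.0"

```text
clock: 57.7
position: [508.0, -344.4, 251.0]
ee_rot: [-0.707, 0.707, 0.0, -0.0]
contact_force: [0.2, 0.3, -1.0]
gripper_width: 42.2
```

```bash
python3 - <<'E'
from h import *
im,d,s=snap('wrist','w38');plan(508,-345,80,-90)
im,d,s=snap('scene','s38'); cv2.imwrite('pics/s38z.png',cv2.resize(im[120:300,100:350],None,fx=3,fy=3,interpolation=2))
E
```

```text
at [ 508.3 -344.1  251.2] -89.99 shift [0.001  0.0002 0.1712] turn 0.01 | [0.001  0.0002 0.1712] 0.011 F [ 0.8  0.2 -0.8] w 42.4 t 57.75
```

View pics/w38.png

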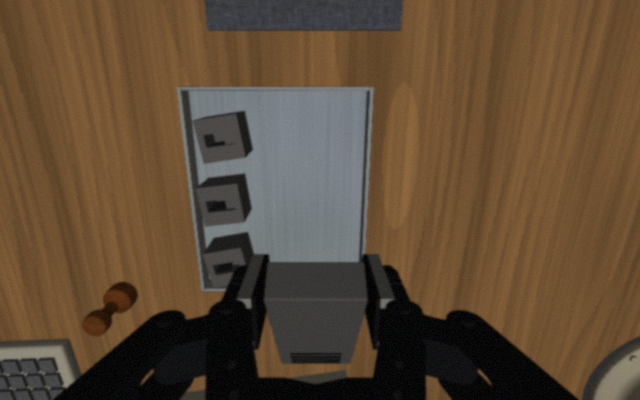

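View pics/s38z.png

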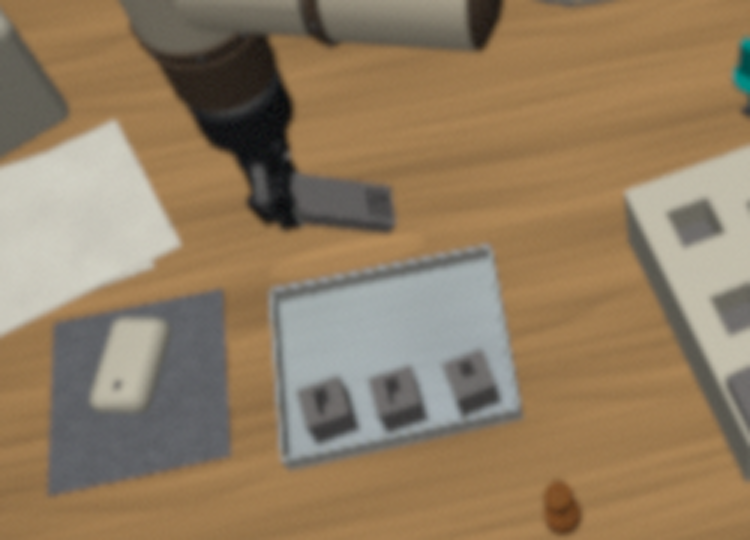

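```bash
python3 - <<'E'
from h import *
im,d,s=load('w38'); print(ray('wrist',[[180,89],[373,89],[206,290],[361,255]],28,s)[:,:2].round(0).tolist())
E
```

```text
[[645.0, -423.0], [449.0, -423.0], [643.0, -187.0], [453.0, -235.0]]
```

drive_tool --pt "0.001 0 0.03 0 0.0" --pt "0 0 0.04 0 0.0" --pt "0 0 0.04 0 0.0" --pt "0 0 0.035 0 0.0" --pt "0 0 0.02 0 0.0" --pt "0 0 0.01 0 0.0" --pt "0 0 0 0 0.0" --pt "0 0 0 0 0.0"

```text
clock: 58.6
position: [509.4, -345.9, 77.6]
ee_rot: [-0.707, 0.707, -0.001, 0.0]
contact_force: [0.3, -0.3, -0.4]
gripper_width: 42.3
```

```bash
python3 - <<'E'
from h import *
im,d,s=snap('wrist','w39');plan(508,-345,60,-90)
im,d,s=snap('scene','s39'); cv2.imwrite('pics/s39z.png',cv2.resize(im[120:300,100:350],None,fx=3,fy=3,interpolation=2))
E
```

```text
at [ 509.6 -346.1   78. ] -90.03 shift [-0.0011  0.0016  0.018 ] turn -0.03 | [-0.0011  0.0016  0.018 ] -0.028 F [-0.1 -0.  -0.3] w 42.3 t 58.65
```

View pics/s39z.png

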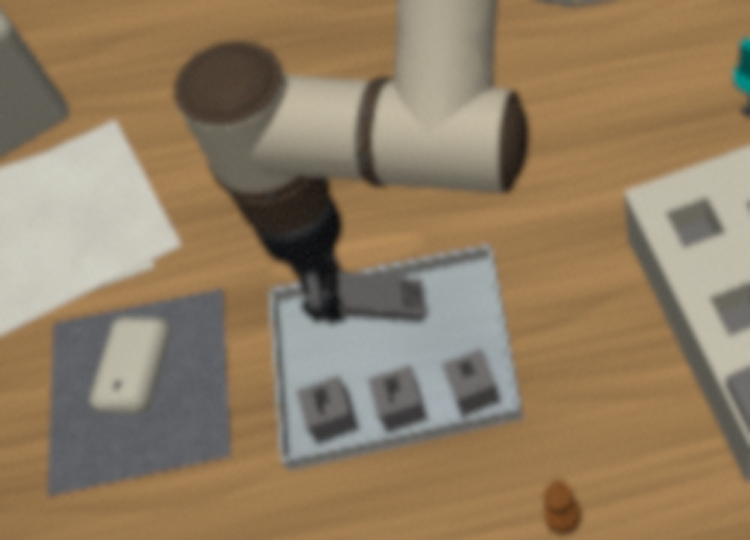

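drive_tool --pt "0 0 0.01 0 0.0" --pt "0 0 0.01 0 0.0" --pt "0 0 0.006 0 0.0" --pt "0 0 0.006 0 0.0" --pt "0 0 0.006 0 0.0" --pt "0 0 0 0 0.0"

```text
clock: 59.3
position: [510.1, -348.7, 40.8]
ee_rot: [0.707, -0.707, 0.003, 0.0]
contact_force: [-1.2, -5.5, 10.0]
gripper_width: 42.3
```

```bash
python3 - <<'E'
from h import *
im,d,s=snap('wrist','w40');plan(508,-345,20,-90)
E
```

```text
at [ 510.1 -348.6   41. ] -89.98 shift [-0.0037  0.0022  0.0209] turn 0.02 | [-0.0037  0.0022  0.0209] 0.015 F [-1.8 -5.8  9.8] w 42.7 t 59.35
```

View pics/w40.png

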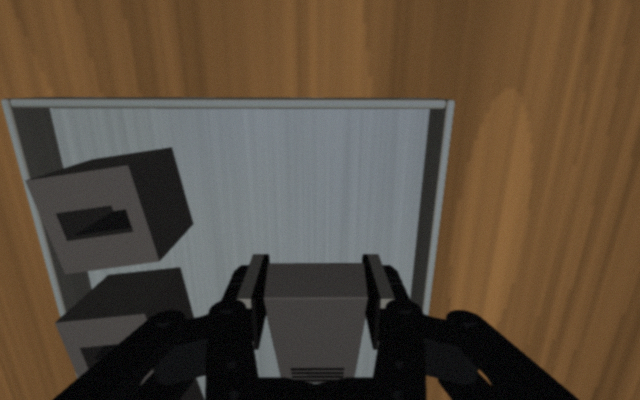

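drive_tool --pt "0 0 0.006 0 0.0" --pt "0 0 0.006 0 0.0" --pt "0 0 0.005 0 0.0" --pt "0 0 0 0 0.0"

```text
clock: 59.75
position: [511.0, -348.6, 23.6]
ee_rot: [-0.707, 0.707, -0.004, 0.001]
contact_force: [0.5, -4.9, 7.1]
gripper_width: 42.4
```

```bash
python3 - <<'E'
from h import *
im,d,s=snap('wrist','w41');plan(508,-345,20,-90)
im,d,s=snap('scene','s41'); cv2.imwrite('pics/s41z.png',cv2.resize(im[120:300,100:350],None,fx=3,fy=3,interpolation=2))
E
```

```text
at [ 511.  -348.6   23.7] -90.03 shift [-0.0036  0.0031  0.0037] turn -0.03 | [-0.0036  0.0031  0.0037] -0.028 F [ 0.9 -5.1  8.1] w 42.5 t 59.8
```

View pics/s41z.png

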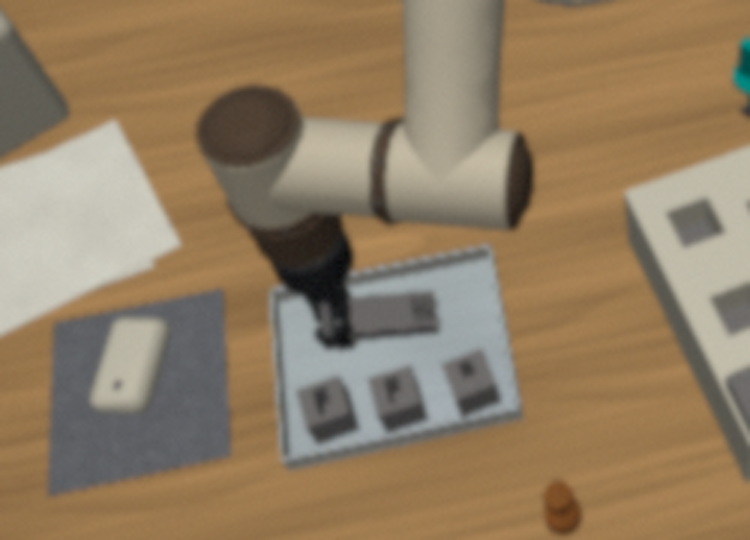

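drive_tool --pt "0 0 0.005 0 0.0" --pt "0 0 0.003 0 0.0" --pt "0 0 0 0 0.046" --pt "0 0 0 0 0.052" --pt "0 0 0 0 0.06" --pt "0 0 0 0 0.06" --pt "0 0 0 0 0.06" --pt "0 0 -0.01 0 0.06" --pt "0 0 -0.03 0 0.06" --pt "0 0 -0.04 0 0.06" --pt "0 0 -0.04 0 0.06" --pt "0 0 -0.04 0 0.06" --pt "0 0 -0.04 0 0.06" --pt "0 0 -0.04 0 0.06" --pt "0 0 0 0 0.06" --pt "0 0 0 0 0.06" --pt "0 0 0 0 0.06"

```text
clock: 61.55
position: [507.6, -345.4, 252.5]
ee_rot: [-0.707, 0.708, 0.001, -0.0]
contact_force: [-0.3, -0.2, 0.1]
gripper_width: 60.1
```

```bash
python3 - <<'E'
from h import *
im,d,s=snap('wrist','w42');plan(508,-345,20,-90)
im,d,s=snap('scene','s42'); cv2.imwrite('pics/s42z.png',cv2.resize(im[80:300,100:480],None,fx=2.1,fy=2.1,interpolation=2))
im,d,s=snap('top','t42');cv2.imwrite('pics/t42z.png',cv2.resize(im[120:290,200:500],None,fx=2.6,fy=2.6,interpolation=2))
E
```

```text
at [ 507.5 -345.4  252. ] -90.09 shift [-1.00e-04 -1.10e-03  2.32e-01] turn -0.09 | [-1.00e-04 -1.10e-03  2.32e-01] -0.087 F [-0.1 -0.4 -0.7] w 59.9 t 61.6
```

View pics/s42z.png

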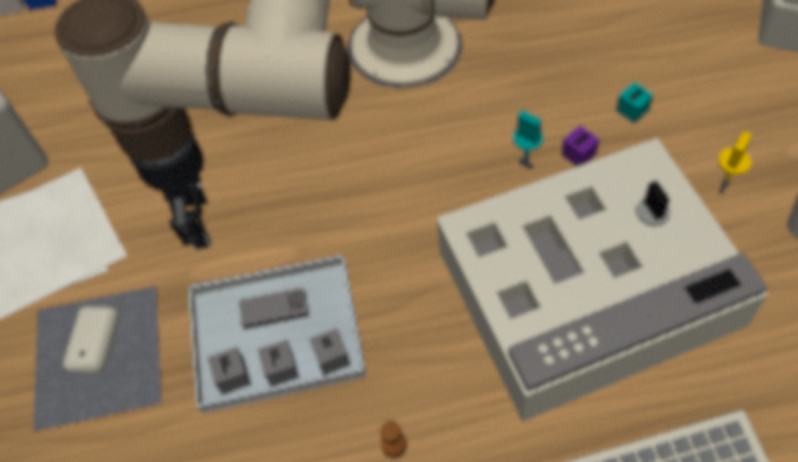

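View pics/t42z.png

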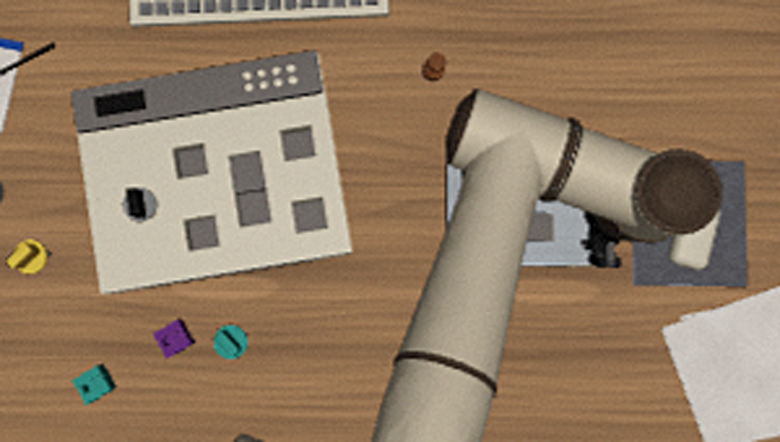

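View pics/w42.png

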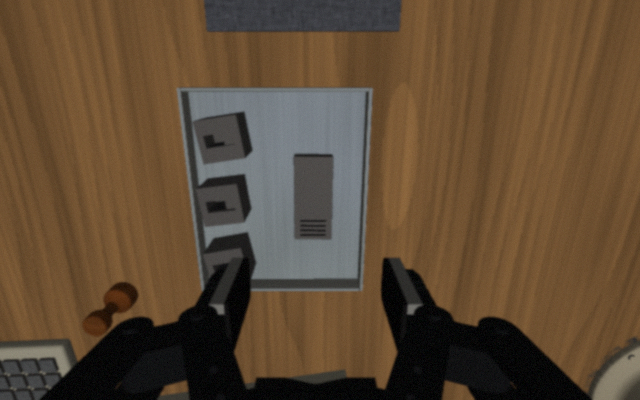

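```bash
python3 - <<'E'
from h import *
im,d,s=load('t42'); P=pts('top',d); b=P[190:210,240:265].reshape(-1,3)
t=b[b[:,2]>145]; c=b[(b[:,2]>104)]; print(len(t),t.mean(0).round(1),t[:,2].max(), c.mean(0).round(1))
im,d,s=load('w42'); P=pts('wrist',d,s); print([P[v,u].round(0).tolist() for u,v in [(313,175),(215,140),(218,200),(225,268)]])
print(arm.job_done())
E
```

```text
50 [531.1 276.  183.5] 1536.7005073666076 [528.6 282.3 131.1]
[[510.0, -332.0, 22.0], [619.0, -369.0, 10.0], [611.0, -311.0, 48.0], [614.0, -222.0, 35.0]]
the job is handed in; nothing more can be done
None
```

The printer is ready and the job is handed in, at about 62 s of the 210 s allowed. No verdict was reported.

**What was done**
- There were three plugs; the near-right socket was already empty. Each plug was threaded, pulled and left in the tray, along its far side.
- The puller was then hung back in its well.
- Only after that, the spacer was pressed. It stayed tipped at about 0.56 rad (from depth) with the fingers clear of it. It was then gripped by its 44 mm width and laid flat in the tray beside the plugs.

**Last checks**
- **Tray:** the last wrist picture shows all three plugs upright and the spacer flat in the tray, clear of them. Depth puts the spacer's top 22 mm above the desk and one plug's top at 48 mm. Readings on the other two landed on plug sides, so I judged those from the picture.
- **Puller:** just after it was released, depth put the collar top at 107 mm and the grip top at 157 mm, which is fully home. In the last view its mean position was within about 2 mm of the well's centre. One depth average there was spoiled by a stray far reading, so I did not use it for height.
- **Other objects:** the stamp, mouse and pen cup show no visible movement in the camera pictures; I did not measure them.
- **Robot:** it stood clear above the tray with about zero force.

**What went less smoothly**
- The first insertion rested on the plug's rim at 13 N. That left the puller slightly pitched in the grip, and I allowed for it in every later move.
- The spacer press peaked at about 43 N of measured tool force, well above the few newtons expected. It was through the fingertips.
- The tray shifted about 10 mm partway through; I measured it again before the third plug.

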